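# Fetch the undecorated pot from a packed kiln shelf

### The arm

A 6-joint arm with a two-finger parallel gripper is mounted at the origin on the work surface. World frame = base frame: x ahead of the robot, y to its left, z up, the work surface at z = 0. Lengths are in m, angles in rad, forces in N, time in s.
With the tool pointing down it reaches from about 0.375 to 0.75 m from the base axis. Payload 9 kg.
Tool frame: the origin (TCP) lies at the very end of the fingers, on their centre line; the grasp point (between the pads) lies 19 mm behind it; x points along the fingers, y is the direction in which the jaws open and shut, and the axes are right-handed (so a half turn about x gives the same grasp; the last joint's range is limited). The gripper opens to 85 mm and grips with 20 to 120 N. Pads are 22 mm wide; open, the fingers measure 114 mm over their backs; the gripper's body (76 mm by 85 mm) begins 54 mm behind the grasp point. The pads swing forward as they close: fully open they stand 13 mm farther back than shut.
Start: joints at [-1.507, 0.104, 0.097, 1.564, 0, 1.353], TCP at [0.167, -0.576, 0.231] pointing down, gripper open.
Joint ranges: [-2.99, 2.99], [-0.84, 1.86], [-1.1, 1.16], [-1.84, 2.11], [-1.51, 1.56], [-3.14, 3.14]. Speed limits (rad/s): [2.22, 2.22, 2.57, 3.14, 3.14, 3.14].

### API

Orientations are given as a 3x3 rotation matrix whose columns are the frame's x, y, z axes.
In Python, from rig import r gives the robot as it stands.
- The arm moves only by the tool apply_moves, never from a script. Its argument "moves" is a list of rows, each a list of 7 numbers: the shift along the tool's x, y, z in cm, then the turn, a rotation vector about the tool's x, y, z in degrees, then the opening, from 0 (shut) to 1 (fully open). In form: [[tx, ty, tz, ax, ay, az, jaw], ...]. A call has 1 to 20 rows; each row is the pose to reach, as a shift and turn from the pose commanded when the call began, along the tool's axes at that moment; what a row does not reach only later rows make up. A row lasts 1/12 s, in which the tool goes at most 41.7 mm and 7.16 degrees, less where a joint would pass 70% of its speed; a pose out of reach is approached as far as the arm can. A call with a gripper value outside its range is refused whole. The fingers move at their own pace and stop on an object; "grip_force" is the grip in N (left out, the last holds). Time passes only in rows, so rows that repeat a pose let the fingers close. It gives the time, the measured TCP pose, the force and the opening at its end, in the units of the state.
- r.observe(): the state, without advancing time (a new reading comes with each control period).
- r.grab_frame(name): name is "scene" or "top" or "wrist"; returns a dict with "frame" (480x640x3 uint8, red, green, blue), "K" (3x3 intrinsics, pixels), "cam_to_world" (4x4, takes a point from camera to world coordinates); the wrist camera has in their place "T_tool_cam" (4x4, takes a point from camera to tool coordinates, whose origin is the TCP and whose axes are the tool frame's). Camera axes: x right, y down, z forward; pixel columns grow to the right and rows downward; lengths in m; the calibration is good to about 2 mm. The wrist camera is an equidistant fisheye: a pixel r from the principal point sees the ray r / f radians off the axis. A picture is of the moment at which its call begins: read the wrist's pose just before it. There is no depth.
- r.finish_job(): hands the job in, once; it reports no verdict.
Trained networks look in a picture, given as the dict that the camera call returned (one of the last four; its "shot" number tells which), for a name from the list of things; names that differ only in an ending like _2 or _b are one class to them, and where a whole thing is asked for, a point or a joint stands for the part that bears it (a point fixed in the world has none). Each returns a list of dicts, best first, with "conf" (0 to 1); they miss things now and then, are a little off and sometimes report something else, mostly with a low value. They report only what shows in the picture. A call takes as long as a camera call. They do not tell look-alikes from the thing itself.
- r.masks_of(picture, thing): "pixels" (480x640 bool, what is visible of it) and "extent" ([left, top, right, bottom] in pixels, round what is visible of it).
The state is a dict: "time_s": time; "joint_pos": joint angles; "joint_velocities": joint speeds; "joint_torque": joint torques, N m; "tool_pos": TCP position; "eef_rot": TCP orientation; "force": force on the tool from outside, world axes, zero at the start; "moment": the same for the moment, N m; "width": finger opening in m.
Only numpy, scipy, OpenCV 4.12 (cv2) and the standard library are available. Lean on these libraries where they do the work, as an engineer would, in place of code of your own. Each camera call takes 0.05 s, during which the arm holds its last target. There are 200 camera calls.

### The job

The kiln shelf is packed for firing, but the small red clay pot behind the three tall bottles still has to be decorated: first stand all three bottles over on the plywood ware board so that you can get at it, then set the pot down in the middle of the banding wheel, and then put each bottle back upright on the very kiln cookie and spot it came from, none touching another. Set the ware down gently, tip nothing over, and leave the three kiln posts where they stand.

Things in the scene. Friction and masses are not known exactly. Their poses are not given: they have to be found in the camera images.
- bottle_blue: Blue bottle, 0.2 to 0.4 kg, 140 mm high. Painted round body 64 mm in diameter up to 92 mm above its underside (two pale rings round it), shoulder from 92 to 104 mm, then a bare clay neck 28 mm in diameter up to the top: hold it there. Foot 54 mm across. Starts upright on one of the three large kiln cookies, centred within 3 mm; which one varies. Origin: centre of its underside, z up.
- bottle_green: Green bottle, 0.2 to 0.4 kg, 140 mm high. Painted round body 64 mm in diameter up to 92 mm above its underside (two pale rings round it), shoulder from 92 to 104 mm, then a bare clay neck 28 mm in diameter up to the top: hold it there. Foot 54 mm across. Starts upright on one of the three large kiln cookies, centred within 3 mm; which one varies. Origin: centre of its underside, z up.
- bottle_ochre: Ochre-yellow bottle, 0.2 to 0.4 kg, 140 mm high. Painted round body 64 mm in diameter up to 92 mm above its underside (two pale rings round it), shoulder from 92 to 104 mm, then a bare clay neck 28 mm in diameter up to the top: hold it there. Foot 54 mm across. Starts upright on one of the three large kiln cookies, centred within 3 mm; which one varies. Origin: centre of its underside, z up.
- pot: Small plain red clay pot, round, 44 mm in diameter, 30 mm high, 70 g; flat lid that is part of it (dark seam, no knob). It stands on the small kiln cookie behind the bottles, only about 8 mm from each, too little room for gripper fingers until they are cleared away. Hold it round its side. Origin: centre of its underside, z up.
- shelf: Fixed kiln shelf, whitish slab 280 x 280 x 15 mm, with four grey-brown clay discs (kiln cookies) fixed on it, tops 21 mm above the bench: three 72 mm wide at x, y = (30, 60), (-17, 0), (30, -60) mm, one 48 mm wide under the pot at (45, 0) mm. Origin: centre of its underside, on the bench; x to its back, away from the robot, y to its left.
- board: Fixed plywood ware board, 320 mm long (its x) by 130 mm wide (its y), top 18 mm above the bench, empty: the side area, with room for three bottles in a row along x, 90 mm apart. It lies left or right of the shelf. Origin: centre of its underside, on the bench.
- wheel: Banding wheel (potter's decorating turntable): fixed dark foot, round aluminium head 180 mm in diameter with dark rings, its flat top 60 mm above the bench; the head turns with slight friction. It stands on the other side of the shelf from the board. Origin: on the wheel's upright axis, at bench height.
- post_a: Back-left pale buff square kiln post (prop), 38 x 38 x 155 mm, standing loose and upright on the kiln shelf; must stay where it stands. Origin: centre of its underside, z up.
- post_b: Back-right pale buff square kiln post (prop), 38 x 38 x 155 mm, standing loose and upright on the kiln shelf; must stay where it stands. Origin: centre of its underside, z up.
- post_c: Front-middle (nearest the robot) pale buff square kiln post (prop), 38 x 38 x 155 mm, standing loose and upright on the kiln shelf; must stay where it stands. Origin: centre of its underside, z up.
Things that resemble listed ones, but are neither listed nor needed, are in the scene too. There is more than one size of the pot; the job needs the larger.

How it is judged:
By the outcome, as a careful person would: the job done as asked, in the order asked, and still so for the second after the job is handed in, with the robot touching nothing.
It also fails if it takes over 144 s, if anything falls off the work surface, if the arm or the gripper's body presses on something with over 40 N, if the wrist force passes 120 N, or if a joint passes its speed limit or range.

## Working session

There is one attempt and no reset: what is moved stays moved. The work goes in short steps, Python scripts to look and compute and a tool call to move; the robot and the scene stay as the last step left them, time stands still between calls to the robot, and variables do not carry over. Pictures are saved under pics/ and viewed, about 12 in all and at most 16, crops included, and the job is handed in when it is done.

Besides the shell and the picture viewer there is one more tool, called after "Emit:" by a JSON object that holds its "method" and its "body", one argument or row to a line. apply_moves: Moves the arm, as the interface text tells. Its arguments: {"type":"object","properties":{"moves":{"type":"array","items":{"type":"array","items":{"type":"number"}}},"grip_force":{"type":"number"}},"required":["moves"]}

```bash
ls; mkdir -p pics
python3 - <<'E'
from rig import r
import cv2
print(r.observe())
for n in ["scene","top"]:
    f=r.grab_frame(n); cv2.imwrite(f"pics/{n}0.png",f["frame"][:,:,::-1])
    print(n,f["K"].tolist(),f["cam_to_world"].round(4).tolist())
    for t in ["bottle_blue","bottle_green","bottle_ochre","pot","shelf","board","wheel","post_a"]:
        print(t,[(round(d["conf"],2),list(map(int,d["extent"]))) for d in r.masks_of(f,t)])
E
```

```text
pics
{'time_s': 0.0, 'joint_pos': array([-1.50666526e+00,  1.04717784e-01,  9.64575076e-02,  1.56389229e+00,
        1.31037088e-05,  1.35308973e+00]), 'joint_velocities': array([-7.18666997e-04,  1.36556255e-04, -8.73980890e-04,  3.33556914e-04,
        2.71255168e-04, -6.86065701e-05]), 'joint_torque': array([-5.52875790e-04, -5.56935453e+01,  5.03647900e+01,  1.70618843e-02,
       -3.14457957e-04, -6.65669845e-06]), 'tool_pos': array([ 0.16686009, -0.57598326,  0.23050503]), 'eef_rot': array([[-7.38407896e-05,  2.78121217e-01, -9.60545982e-01],
       [ 1.35429263e-03, -9.60545076e-01, -2.78121059e-01],
       [-9.99999080e-01, -1.32139702e-03, -3.05730107e-04]]), 'force': array([ 0.24842148,  0.34708427, -0.79179633]), 'moment': array([-0.02787993,  0.06801467, -0.0141304 ]), 'width': 0.08539471329378742}
scene [[518.124135305978, 0.0, 320.44212656787835], [0.0, 518.124135305978, 234.5106152080022], [0.0, 0.0, 1.0]] [[0.2086, 0.6492, -0.7314, 1.3337], [0.9779, -0.1509, 0.145, -0.1566], [-0.0163, -0.7455, -0.6663, 0.741], [0.0, 0.0, 0.0, 1.0]]
bottle_blue [(0.6, [299, 169, 332, 2
[... 461 characters left out ...]
[[497.8454821416721, 0.0, 318.0387842345115], [0.0, 497.8454821416721, 238.50011899420502], [0.0, 0.0, 1.0]] [[0.0117, -0.9954, 0.0954, 0.5161], [-0.9995, -0.0144, -0.027, 0.0177], [0.0283, -0.0951, -0.9951, 1.0882], [0.0, 0.0, 0.0, 1.0]]
bottle_blue [(0.57, [299, 266, 333, 299])]
bottle_green [(0.62, [335, 252, 369, 286])]
bottle_ochre [(0.87, [280, 238, 309, 267])]
pot [(0.78, [315, 245, 334, 268]), (0.29, [265, 182, 290, 220])]
shelf [(0.9, [235, 201, 390, 355]), (0.51, [287, 314, 317, 349]), (0.32, [336, 249, 369, 286])]
board [(0.7, [427, 233, 495, 387])]
wheel [(0.61, [99, 234, 186, 322])]
post_a [(0.97, [286, 317, 316, 350]), (0.84, [267, 181, 290, 215]), (0.66, [374, 219, 407, 245])]
```

View pics/top0.png

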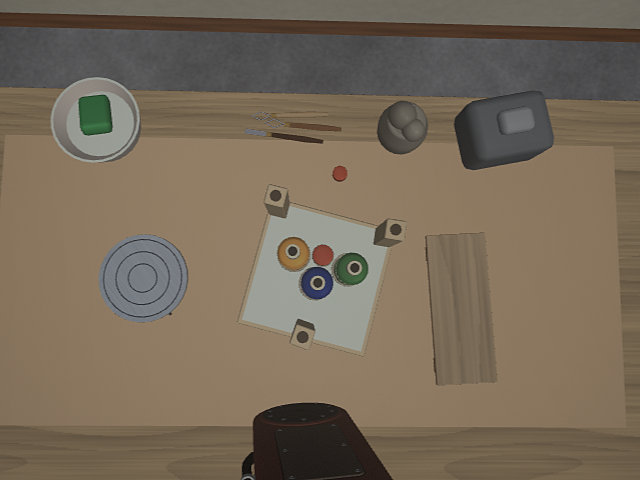

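View pics/scene0.png

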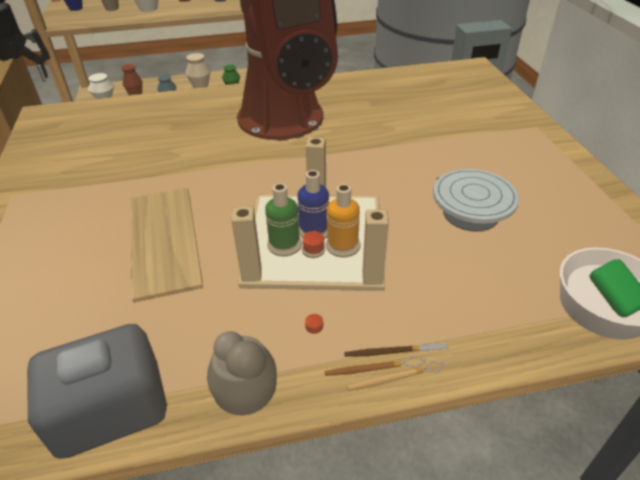

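The top view shows the wheel at (143,278), the board at (460,310) and the shelf in the middle. On the shelf are ochre (293,252), green (354,268) and blue (317,283).

There are two red pots. One stands among the bottles at top (323,255) / scene (313,243). The other stands alone on the bench at top (340,173) / scene (314,323). The first is on the small cookie and looks larger, so it fits the description.

```bash
cat > h.py <<'E'
import numpy as np, cv2
from rig import r
def ray(f,uv,z):
    K=f["K"];T=f["cam_to_world"];d=T[:3,:3]@np.linalg.inv(K)@[uv[0],uv[1],1.];o=T[:3,3]
    return (o+d*(z-o[2])/d[2])[:2]
def proj(f,p):
    T=np.linalg.inv(f["cam_to_world"]);q=f["K"]@(T[:3,:3]@p+T[:3,3]);return q[:2]/q[2]
def mm(a):return (np.array(a)*1000).round(1).tolist()
def best(f,t,i=0):
    m=r.masks_of(f,t);return m[i]["pixels"].astype(np.uint8) if len(m)>i else None
def rect(f,m,z):
    c=max(cv2.findContours(m,0,1)[0],key=cv2.contourArea)[:,0,:]
    P=np.array([ray(f,p,z) for p in c],np.float32)*1000
    return cv2.minAreaRect(P)
E
python3 - <<'E'
from h import *
f=r.grab_frame("top"); s=r.grab_frame("scene")
for t,z in [("board",.018),("wheel",.06)]:
    print(t,rect(f,best(f,t),z), rect(s,best(s,t),z))
m=best(f,"wheel");c=max(cv2.findContours(m,0,1)[0],key=cv2.contourArea)[:,0,:]
print("wheel circ",cv2.minEnclosingCircle(np.array([ray(f,p,.06) for p in c],np.float32)*1000))
# white slab
hsv=cv2.cvtColor(f["frame"],cv2.COLOR_RGB2HSV)
w=((hsv[...,1]<35)&(hsv[...,2]>120)).astype(np.uint8);w[:190]=0;w[370:]=0;w[:,:230]=0;w[:,400:]=0
print("shelf col",rect(f,w,.015)); print("shelf net",rect(f,best(f,"shelf"),.0075))
# neck holes: dark blob near
g=cv2.cvtColor(f["frame"],cv2.COLOR_RGB2GRAY).astype(float);gs=cv2.cvtColor(s["frame"],cv2.COLOR_RGB2GRAY).astype(float)
def blob(g,u,v,R=5):
    yy,xx=np.mgrid[v-R:v+R+1,u-R:u+R+1];p=g[v-R:v+R+1,u-R:u+R+1];w=np.clip(p.min()+35-p,0,None)*((xx-u)**2+(yy-v)**2<R*R)
    return (w*xx).sum()/w.sum(),(w*yy).sum()/w.sum()
for n,a,b in [("blue",(317,283),(313,175)),("green",(354,268),(280,189)),("ochre",(292,251),(344,190))]:
    A=blob(g,*a);B=blob(gs,*b);print(n,np.round(A,1),np.round(B,1),mm(ray(f,A,.161)),mm(ray(s,B,.161)))
for n,b in [("near",(323,254)),("far",(340,173))]:
    red=((hsv[...,0]<8)|(hsv[...,0]>172))&(hsv[...,1]>120);k=np.zeros_like(red);k[b[1]-15:b[1]+15,b[0]-15:b[0]+15]=1
    ys,xs=np.nonzero(red&k);print(n,"pot px",len(xs),2*np.sqrt(len(xs)/np.pi),mm(ray(f,(xs.mean(),ys.mean()),.05)))
a=cv2.resize(f["frame"][150:370,220:420],None,fx=2.7,fy=2.7,interpolation=2)
cv2.imwrite("pics/crop1.png",a[:,:,::-1])
E
```

```text
board ((475.49395751953125, -319.2878723144531), (325.01580810546875, 133.87220764160156), 3.6922008991241455) ((476.79022216796875, -322.452392578125), (330.8360595703125, 130.56239318847656), 3.5902743339538574)
wheel ((528.8546752929688, 344.7064514160156), (179.199462890625, 177.52989196777344), 64.27252960205078) ((544.9678955078125, 340.68975830078125), (180.0365753173828, 217.71795654296875), 76.8985824584961)
wheel circ ((529.5155639648438, 344.9543762207031), 90.68323516845703)
shelf col ((539.4036865234375, -9.95751953125), (262.41058349609375, 262.0511474609375), 75.7350845336914)
shelf net ((539.3935546875, -10.712081909179688), (281.56689453125, 281.899658203125), 75.86648559570312)
blue [317.4 282.5] [312.2 173.2] [522.9, -7.2] [519.2, -8.8]
green [354.4 267.5] [279.2 186.7] [551.7, -75.9] [547.9, -77.7]
ochre [292.2 250.8] [343.3 187.5] [581.4, 40.5] [578.0, 38.7]
near pot px 322 20.248040236149336 [581.8, -20.0]
far pot px 174 14.884343478431232 [756.0, -54.3]
```

View pics/crop1.png

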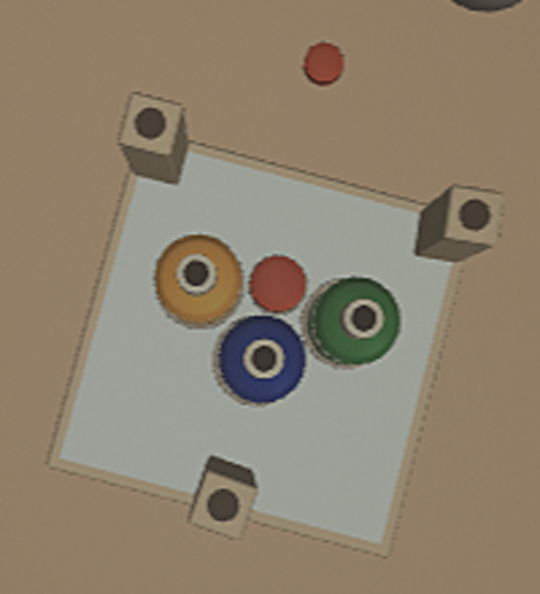

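The near pot is the larger one (20 px against 15 px) and sits on the small cookie, so it is the right one. The measured bottle positions agree with the cookie layout to about 2 mm, with the shelf at yaw -14.2°. I'll go above green and align the jaws with the shelf's x axis.

Emit:
{"method": "apply_moves", "body": {
  "moves": [
    [-4, -37.3, -50.7, -59.6, 0, 0, 0.65],
    [-4, -37.3, -50.7, -59.6, 0, 0, 0.65],
    [-4, -37.3, -50.7, -59.6, 0, 0, 0.65],
    [-4, -37.3, -50.7, -59.6, 0, 0, 0.65],
    [-4, -37.3, -50.7, -59.6, 0, 0, 0.65],
    [-4, -37.3, -50.7, -59.6, 0, 0, 0.65],
    [-4, -37.3, -50.7, -59.6, 0, 0, 0.65],
    [-4, -37.3, -50.7, -59.6, 0, 0, 0.65],
    [-4, -37.3, -50.7, -59.6, 0, 0, 0.65],
    [-4, -37.3, -50.7, -59.6, 0, 0, 0.65],
    [-4, -37.3, -50.7, -59.6, 0, 0, 0.65],
    [-4, -37.3, -50.7, -59.6, 0, 0, 0.65],
    [-4, -37.3, -50.7, -59.6, 0, 0, 0.65],
    [-4, -37.3, -50.7, -59.6, 0, 0, 0.65],
    [-4, -37.3, -50.7, -59.6, 0, 0, 0.65],
    [-4, -37.3, -50.7, -59.6, 0, 0, 0.65],
    [-4, -37.3, -50.7, -59.6, 0, 0, 0.65],
    [-4, -37.3, -50.7, -59.6, 0, 0, 0.65],
    [-4, -37.3, -50.7, -59.6, 0, 0, 0.65],
    [-4, -37.3, -50.7, -59.6, 0, 0, 0.65]
  ]
}}

```text
time_s: 2.97
tool_pos: [0.5495, -0.0784, 0.2713]
eef_rot: [[-0.0, 0.969, -0.248], [-0.0, -0.248, -0.969], [-1.0, -0.0, 0.0]]
force: [0.5, -0.4, -0.1]
width: 0.0554
```

```bash
cat >> h.py <<'E'
def go(p,st=None):
    st=st or r.observe();d=np.array(p)-st["tool_pos"];return (st["eef_rot"].T@d*100).round(2).tolist()
def status():
    st=r.observe();R=st["eef_rot"];print("t",round(st["time_s"],2),"tcp",mm(st["tool_pos"]),"yaw",round(np.degrees(np.arctan2(R[1,1],R[0,1])),2),"xz",R[:,0].round(4),"F",st["force"].round(1),"w",round(st["width"]*1000,1),"j",st["joint_pos"].round(2));return st
def wray(f,st,uv,z):
    K=f["K"];x,y=(uv[0]-K[0,2])/K[0,0],(uv[1]-K[1,2])/K[1,1];a=np.hypot(x,y)
    d=np.array([x/a*np.sin(a),y/a*np.sin(a),np.cos(a)]) if a>0 else np.array([0,0,1.])
    T=f["T_tool_cam"];d=st["eef_rot"]@T[:3,:3]@d;o=st["tool_pos"]+st["eef_rot"]@T[:3,3]
    return (o+d*(z-o[2])/d[2])[:2]
E
python3 - <<'E'
from h import *
st=status();f=r.grab_frame("wrist");cv2.imwrite("pics/w1.png",f["frame"][:,:,::-1]);print(f["K"].round(1).tolist(),f["T_tool_cam"].round(3).tolist())
print(go((.5505,-.0765,.13)))
E
```

```text
t 2.97 tcp [549.5, -78.4, 271.3] yaw -14.36 xz [-1.e-04 -3.e-04 -1.e+00] F [ 0.5 -0.4 -0.1] w 55.4 j [-0.38 -0.02  0.04  1.63 -0.    1.44]
[[371.6, 0.0, 318.3], [0.0, 371.6, 234.6], [0.0, 0.0, 1.0]] [[-0.001, -0.278, 0.96, -0.142], [1.0, -0.002, 0.001, -0.0], [0.001, 0.96, 0.278, -0.071], [0.0, 0.0, 0.0, 1.0]]
[14.14, 0.04, -0.2]
```

View pics/w1.png

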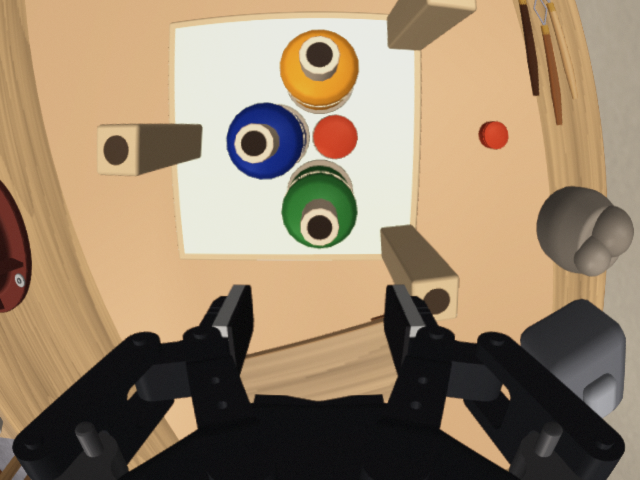

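The wrist view shows the neck mouths at green (319,228), ochre (319,55) and blue (253,144), with the pot at (335,137). I'll turn these into positions.

Run:
```python
from h import *
st=status();im=cv2.imread("pics/w1.png");f=r.grab_frame("wrist");g=cv2.cvtColor(f["frame"],7).astype(float)
for n,(u,v) in dict(green=(319,228),ochre=(319,55),blue=(253,144)).items():
    R=17;p=g[v-R:v+R+1,u-R:u+R+1];yy,xx=np.mgrid[v-R:v+R+1,u-R:u+R+1];w=(p<70)
    q=(xx[w].mean(),yy[w].mean());print(n,np.round(q,1),w.sum(),mm(wray(f,st,q,.161)))
print("pot",mm(wray(f,st,(335,137),.051)))
```

```text
t 3.02 tcp [549.6, -78.3, 271.4] yaw -14.37 xz [ 1.e-04 -2.e-04 -1.e+00] F [0.4 0.6 0.7] w 55.4 j [-0.38 -0.02  0.04  1.63 -0.    1.44]
green [319.2 227.2] 435 [550.7, -75.7]
ochre [318.9  54.3] 466 [580.4, 40.4]
blue [252.3 144. ] 533 [521.3, -7.5]
pot [581.0, -20.8]
```

Emit:
{"method": "apply_moves", "body": {
  "moves": [
    [4, 0.05, -0.25, 0, 0, 0, 0.65],
    [8, 0.05, -0.25, 0, 0, 0, 0.65],
    [11, 0.05, -0.25, 0, 0, 0, 0.65],
    [13, 0.05, -0.25, 0, 0, 0, 0.65],
    [14, 0.05, -0.25, 0, 0, 0, 0.65],
    [14.6, 0.05, -0.25, 0, 0, 0, 0.65],
    [14.6, 0.05, -0.25, 0, 0, 0, 0.65],
    [14.6, 0.05, -0.25, 0, 0, 0, 0.0],
    [14.6, 0.05, -0.25, 0, 0, 0, 0.0],
    [14.6, 0.05, -0.25, 0, 0, 0, 0.0],
    [14.6, 0.05, -0.25, 0, 0, 0, 0.0],
    [14.6, 0.05, -0.25, 0, 0, 0, 0.0],
    [14.6, 0.05, -0.25, 0, 0, 0, 0.0]
  ],
  "grip_force": 40
}}

```text
time_s: 4.15
tool_pos: [0.552, -0.0751, 0.1272]
eef_rot: [[0.002, 0.969, -0.246], [-0.001, -0.246, -0.969], [-1.0, 0.002, 0.001]]
force: [-2.5, -0.2, 6.4]
width: 0.0267
```

Run:
```python
from h import *
st=status();print(go((.5656,-.3143,.29)),go((.5656,-.3143,.122)))
```

```text
t 4.15 tcp [552.0, -75.1, 127.2] yaw -14.25 xz [ 0.0021 -0.0012 -1.    ] F [-2.5 -0.2  6.4] w 26.7 j [-0.37 -0.02 -0.22  1.37 -0.    1.45]
[-16.25, 7.24, 22.86] [0.55, 7.21, 22.85]
```

Emit:
{"method": "apply_moves", "body": {
  "moves": [
    [-0.5, 0, 0, 0, 0, 0, 0],
    [-2, 0, 0, 0, 0, 0, 0],
    [-4.5, 0, 0, 0, 0, 0, 0],
    [-8, 0, 0, 0, 0, 0, 0],
    [-11.5, 0, 0, 0, 0, 0, 0],
    [-15, 0, 0, 0, 0, 0, 0],
    [-17, 0.3, 1, 0, 0, 0, 0],
    [-17, 1.0, 3, 0, 0, 0, 0],
    [-17, 2, 6, 0, 0, 0, 0],
    [-17, 3, 9.5, 0, 0, 0, 0],
    [-17, 4.1, 13, 0, 0, 0, 0],
    [-17, 5.2, 16.5, 0, 0, 0, 0],
    [-17, 6.2, 19.5, 0, 0, 0, 0],
    [-17, 7, 21.8, 0, 0, 0, 0],
    [-17, 7.2, 22.8, 0, 0, 0, 0],
    [-17, 7.2, 22.8, 0, 0, 0, 0],
    [-17, 7.2, 22.8, 0, 0, 0, 0]
  ]
}}

```text
time_s: 5.57
tool_pos: [0.5648, -0.3133, 0.2952]
eef_rot: [[-0.0, 0.969, -0.247], [0.001, -0.247, -0.969], [-1.0, -0.0, -0.001]]
force: [0.1, -0.4, -3.4]
width: 0.0272
```

Run:
```python
from h import *
st=status();f=r.grab_frame("scene");cv2.imwrite("pics/s1.png",f["frame"][120:360,100:420,::-1]);print(go((.5656,-.3143,.1245)))
```

```text
t 5.57 tcp [564.8, -313.3, 295.2] yaw -14.29 xz [-3.e-04  7.e-04 -1.e+00] F [ 0.1 -0.4 -3.4] w 27.2 j [-0.71  0.28  0.41  1.7   0.    1.11]
[17.1, 0.11, 0.16]
```

View pics/s1.png

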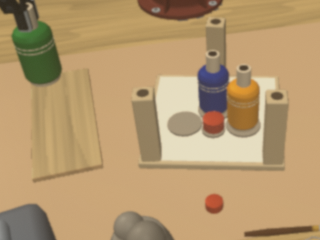

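Green is held, its cookie is bare, and the neighbours are undisturbed. Now I'll lower it.

Emit:
{"method": "apply_moves", "body": {
  "moves": [
    [3, 0.1, 0.15, 0, 0, 0, 0],
    [6.5, 0.1, 0.15, 0, 0, 0, 0],
    [10, 0.1, 0.15, 0, 0, 0, 0],
    [13, 0.1, 0.15, 0, 0, 0, 0],
    [15, 0.1, 0.15, 0, 0, 0, 0],
    [16.2, 0.1, 0.15, 0, 0, 0, 0],
    [16.6, 0.1, 0.15, 0, 0, 0, 0],
    [16.75, 0.1, 0.15, 0, 0, 0, 0],
    [16.85, 0.1, 0.15, 0, 0, 0, 0],
    [16.95, 0.1, 0.15, 0, 0, 0, 0],
    [17.0, 0.1, 0.15, 0, 0, 0, 0],
    [17.0, 0.1, 0.15, 0, 0, 0, 0]
  ]
}}

```text
time_s: 6.62
tool_pos: [0.5659, -0.3156, 0.1263]
eef_rot: [[0.001, 0.969, -0.246], [-0.001, -0.246, -0.969], [-1.0, 0.001, 0.001]]
force: [0.1, 0.4, -3.0]
width: 0.0269
```

Emit:
{"method": "apply_moves", "body": {
  "moves": [
    [0.1, 0, 0, 0, 0, 0, 0],
    [0.15, 0, 0, 0, 0, 0, 0],
    [0.2, 0, 0, 0, 0, 0, 0],
    [0.2, 0, 0, 0, 0, 0, 0]
  ]
}}

```text
time_s: 6.95
tool_pos: [0.5657, -0.3155, 0.1243]
eef_rot: [[0.001, 0.969, -0.246], [-0.001, -0.246, -0.969], [-1.0, 0.001, 0.001]]
force: [-2.5, 0.2, 4.9]
width: 0.0267
```

Emit:
{"method": "apply_moves", "body": {
  "moves": [
    [0, 0, 0, 0, 0, 0, 0.6],
    [0, 0, 0, 0, 0, 0, 0.6],
    [0, 0, 0, 0, 0, 0, 0.6],
    [0, 0, 0, 0, 0, 0, 0.6],
    [-1, 0, 0, 0, 0, 0, 0.6],
    [-3.5, 0, 0, 0, 0, 0, 0.6],
    [-7, 0, 0, 0, 0, 0, 0.6],
    [-10.5, 0, 0, 0, 0, 0, 0.65],
    [-14, -0.6, -3, 0, 0, 0, 0.65],
    [-14.6, -1.4, -7, 0, 0, 0, 0.65],
    [-14.6, -2.3, -11, 0, 0, 0, 0.65],
    [-14.6, -3.1, -15, 0, 0, 0, 0.65],
    [-14.6, -3.9, -19, 0, 0, 0, 0.65],
    [-14.6, -4.8, -23, 0, 0, 0, 0.65],
    [-14.6, -5.6, -27, 0, 0, 0, 0.65],
    [-14.6, -6.5, -31, 0, 0, 0, 0.65],
    [-14.6, -7.1, -34, 0, 0, 0, 0.65],
    [-14.6, -7.3, -34.8, 0, 0, 0, 0.65],
    [-14.6, -7.3, -34.8, 0, 0, 0, 0.65],
    [-14.6, -7.3, -34.8, 0, 0, 0, 0.65]
  ]
}}

```text
time_s: 8.62
tool_pos: [0.5805, 0.0398, 0.2697]
eef_rot: [[0.0, 0.969, -0.245], [-0.001, -0.245, -0.969], [-1.0, 0.001, 0.0]]
force: [0.9, -0.5, 0.5]
width: 0.0557
```

Run:
```python
from h import *
st=status();f=r.grab_frame("top");cv2.imwrite("pics/t1.png",f["frame"][180:400,220:520,::-1]);print(go((.5804,.0402,.128)))
```

```text
t 8.62 tcp [580.5, 39.8, 269.7] yaw -14.21 xz [ 5.e-04 -6.e-04 -1.e+00] F [ 0.9 -0.5  0.5] w 55.7 j [-0.16  0.06  0.12  1.63 -0.    1.66]
[14.15, -0.05, -0.12]
```

View pics/t1.png

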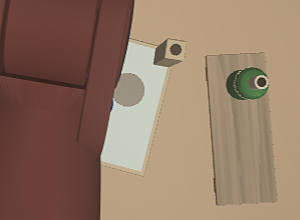

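Green stands upright on the board. Next is ochre.

Emit:
{"method": "apply_moves", "body": {
  "moves": [
    [4, 0, -0.05, 0, 0, 0, 0.65],
    [8, 0, -0.05, 0, 0, 0, 0.65],
    [11, 0, -0.05, 0, 0, 0, 0.65],
    [13, 0, -0.05, 0, 0, 0, 0.65],
    [14.1, 0, -0.05, 0, 0, 0, 0.65],
    [14.1, 0, -0.05, 0, 0, 0, 0.65],
    [14.1, 0, -0.05, 0, 0, 0, 0.65],
    [14.1, 0, -0.05, 0, 0, 0, 0.0],
    [14.1, 0, -0.05, 0, 0, 0, 0.0],
    [14.1, 0, -0.05, 0, 0, 0, 0.0],
    [14.1, 0, -0.05, 0, 0, 0, 0.0],
    [14.1, 0, -0.05, 0, 0, 0, 0.0],
    [14.1, 0, -0.05, 0, 0, 0, 0.0]
  ],
  "grip_force": 40
}}

```text
time_s: 9.75
tool_pos: [0.5814, 0.0404, 0.1303]
eef_rot: [[0.003, 0.969, -0.246], [-0.001, -0.246, -0.969], [-1.0, 0.003, 0.0]]
force: [-2.7, 0.0, 6.1]
width: 0.027
```

Run:
```python
from h import *
st=status();print(go((.4758,-.320,.29)))
```

```text
t 9.75 tcp [581.4, 40.4, 130.3] yaw -14.24 xz [ 2.5e-03 -7.0e-04 -1.0e+00] F [-2.7  0.   6.1] w 27.0 j [-0.15  0.05 -0.14  1.38 -0.    1.66]
[-15.97, -1.33, 37.53]
```

Emit:
{"method": "apply_moves", "body": {
  "moves": [
    [-0.5, 0, 0, 0, 0, 0, 0],
    [-2, 0, 0, 0, 0, 0, 0],
    [-4.5, 0, 0, 0, 0, 0, 0],
    [-8, 0, 0, 0, 0, 0, 0],
    [-11.5, 0, 0, 0, 0, 0, 0],
    [-15, 0, 0, 0, 0, 0, 0],
    [-17, 0, 1, 0, 0, 0, 0],
    [-17, -0.1, 4, 0, 0, 0, 0],
    [-17, -0.2, 7.5, 0, 0, 0, 0],
    [-17, -0.4, 11, 0, 0, 0, 0],
    [-17, -0.5, 15, 0, 0, 0, 0],
    [-17, -0.6, 19, 0, 0, 0, 0],
    [-17, -0.8, 23, 0, 0, 0, 0],
    [-17, -0.9, 27, 0, 0, 0, 0],
    [-17, -1.1, 31, 0, 0, 0, 0],
    [-17, -1.2, 34.5, 0, 0, 0, 0],
    [-17, -1.3, 36.8, 0, 0, 0, 0],
    [-17, -1.3, 37.5, 0, 0, 0, 0],
    [-17, -1.3, 37.5, 0, 0, 0, 0],
    [-17, -1.3, 37.5, 0, 0, 0, 0]
  ]
}}

```text
time_s: 11.42
tool_pos: [0.4757, -0.3193, 0.2984]
eef_rot: [[0.0, 0.969, -0.247], [0.001, -0.247, -0.969], [-1.0, -0.0, -0.001]]
force: [-0.6, 0.6, -4.0]
width: 0.027
```

Run:
```python
from h import *
st=status();print(go((.4758,-.320,.1273)))
```

```text
t 11.42 tcp [475.7, -319.3, 298.4] yaw -14.28 xz [ 1.e-04  5.e-04 -1.e+00] F [-0.6  0.6 -4. ] w 27.0 j [-0.82  0.05  0.16  1.68  0.    1.  ]
[17.11, 0.03, 0.08]
```

Emit:
{"method": "apply_moves", "body": {
  "moves": [
    [3, 0, 0, 0, 0, 0, 0],
    [6.5, 0, 0, 0, 0, 0, 0],
    [10, 0, 0, 0, 0, 0, 0],
    [13, 0, 0, 0, 0, 0, 0],
    [15, 0, 0, 0, 0, 0, 0],
    [16.2, 0, 0, 0, 0, 0, 0],
    [16.6, 0, 0, 0, 0, 0, 0],
    [16.75, 0, 0, 0, 0, 0, 0],
    [16.85, 0, 0, 0, 0, 0, 0],
    [16.95, 0, 0, 0, 0, 0, 0],
    [17.0, 0, 0, 0, 0, 0, 0],
    [17.05, 0, 0, 0, 0, 0, 0],
    [17.1, 0, 0, 0, 0, 0, 0],
    [17.15, 0, 0, 0, 0, 0, 0],
    [17.15, 0, 0, 0, 0, 0, 0]
  ]
}}

```text
time_s: 12.67
tool_pos: [0.4757, -0.32, 0.1274]
eef_rot: [[0.001, 0.969, -0.246], [-0.001, -0.246, -0.969], [-1.0, 0.001, 0.001]]
force: [-0.4, 0.5, 0.1]
width: 0.0268
```

Emit:
{"method": "apply_moves", "body": {
  "moves": [
    [0.05, 0, 0, 0, 0, 0, 0],
    [0.05, 0, 0, 0, 0, 0, 0.6],
    [0.05, 0, 0, 0, 0, 0, 0.6],
    [0.05, 0, 0, 0, 0, 0, 0.6],
    [0.05, 0, 0, 0, 0, 0, 0.6],
    [-1, 0, 0, 0, 0, 0, 0.6],
    [-3.5, 0, 0, 0, 0, 0, 0.6],
    [-7, 0, 0, 0, 0, 0, 0.6],
    [-10.5, 0, 0, 0, 0, 0, 0.65],
    [-14, -0.3, -3, 0, 0, 0, 0.65],
    [-14.3, -0.7, -7, 0, 0, 0, 0.65],
    [-14.3, -1.1, -11, 0, 0, 0, 0.65],
    [-14.3, -1.6, -15, 0, 0, 0, 0.65],
    [-14.3, -2.0, -19, 0, 0, 0, 0.65],
    [-14.3, -2.4, -23, 0, 0, 0, 0.65],
    [-14.3, -2.8, -27, 0, 0, 0, 0.65],
    [-14.3, -3.1, -30, 0, 0, 0, 0.65],
    [-14.3, -3.25, -31.4, 0, 0, 0, 0.65],
    [-14.3, -3.25, -31.4, 0, 0, 0, 0.65],
    [-14.3, -3.25, -31.4, 0, 0, 0, 0.65]
  ]
}}

```text
time_s: 14.33
tool_pos: [0.5215, -0.0068, 0.2705]
eef_rot: [[0.001, 0.97, -0.244], [-0.001, -0.244, -0.97], [-1.0, 0.001, 0.0]]
force: [-0.0, -0.7, -0.3]
width: 0.0552
```

Run:
```python
from h import *
st=status();print(go((.5215,-.0077,.128)))
f=r.grab_frame("scene");cv2.imwrite("pics/s2.png",f["frame"][80:360,100:420,::-1])
```

```text
t 14.33 tcp [521.5, -6.8, 270.5] yaw -14.15 xz [ 7.e-04 -5.e-04 -1.e+00] F [-0.  -0.7 -0.3] w 55.2 j [-0.26 -0.12 -0.06  1.64 -0.    1.55]
[14.25, 0.01, 0.08]
```

View pics/s2.png

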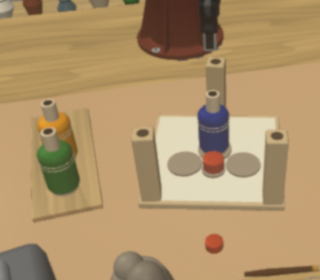

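Both bottles stand upright on the board. Blue next.

Emit:
{"method": "apply_moves", "body": {
  "moves": [
    [4, 0, 0.05, 0, 0, 0, 0.65],
    [8, 0, 0.05, 0, 0, 0, 0.65],
    [11, 0, 0.05, 0, 0, 0, 0.65],
    [13, 0, 0.05, 0, 0, 0, 0.65],
    [14.2, 0, 0.05, 0, 0, 0, 0.65],
    [14.2, 0, 0.05, 0, 0, 0, 0.65],
    [14.2, 0, 0.05, 0, 0, 0, 0.65],
    [14.2, 0, 0.05, 0, 0, 0, 0.0],
    [14.2, 0, 0.05, 0, 0, 0, 0.0],
    [14.2, 0, 0.05, 0, 0, 0, 0.0],
    [14.2, 0, 0.05, 0, 0, 0, 0.0],
    [14.2, 0, 0.05, 0, 0, 0, 0.0],
    [14.2, 0, 0.05, 0, 0, 0, 0.0]
  ],
  "grip_force": 40
}}

```text
time_s: 15.47
tool_pos: [0.5223, -0.0082, 0.1297]
eef_rot: [[0.003, 0.969, -0.246], [-0.001, -0.246, -0.969], [-1.0, 0.003, 0.0]]
force: [-1.4, -0.6, 6.9]
width: 0.027
```

Run:
```python
from h import *
st=status();print(go((.386,-.3256,.29)))
```

```text
t 15.47 tcp [522.3, -8.2, 129.7] yaw -14.25 xz [ 0.0027 -0.0012 -1.    ] F [-1.4 -0.6  6.9] w 27.0 j [-0.27 -0.13 -0.32  1.38 -0.    1.55]
[-16.03, -5.35, 34.12]
```

Emit:
{"method": "apply_moves", "body": {
  "moves": [
    [-0.5, 0, 0, 0, 0, 0, 0],
    [-2, 0, 0, 0, 0, 0, 0],
    [-4.5, 0, 0, 0, 0, 0, 0],
    [-8, 0, 0, 0, 0, 0, 0],
    [-11.5, 0, 0, 0, 0, 0, 0],
    [-15, 0, 0, 0, 0, 0, 0],
    [-17, -0.1, 1, 0, 0, 0, 0],
    [-17, -0.6, 4, 0, 0, 0, 0],
    [-17, -1.2, 7.5, 0, 0, 0, 0],
    [-17, -1.8, 11, 0, 0, 0, 0],
    [-17, -2.4, 15, 0, 0, 0, 0],
    [-17, -3, 19, 0, 0, 0, 0],
    [-17, -3.6, 23, 0, 0, 0, 0],
    [-17, -4.2, 27, 0, 0, 0, 0],
    [-17, -4.8, 31, 0, 0, 0, 0],
    [-17, -5.2, 33.3, 0, 0, 0, 0],
    [-17, -5.35, 34.1, 0, 0, 0, 0],
    [-17, -5.35, 34.1, 0, 0, 0, 0],
    [-17, -5.35, 34.1, 0, 0, 0, 0]
  ]
}}

```text
time_s: 17.05
tool_pos: [0.3856, -0.3247, 0.2979]
eef_rot: [[0.0, 0.969, -0.247], [0.001, -0.247, -0.969], [-1.0, -0.0, -0.001]]
force: [0.4, 0.1, -3.2]
width: 0.0269
```

Run:
```python
from h import *
st=status();print(go((.386,-.3256,.1267)))
```

```text
t 17.05 tcp [385.6, -324.7, 297.9] yaw -14.29 xz [ 1.e-04  6.e-04 -1.e+00] F [ 0.4  0.1 -3.2] w 26.9 j [-0.96 -0.16 -0.04  1.69  0.    0.86]
[17.12, 0.06, 0.09]
```

Emit:
{"method": "apply_moves", "body": {
  "moves": [
    [3, 0, 0, 0, 0, 0, 0],
    [6.5, 0, 0, 0, 0, 0, 0],
    [10, 0, 0, 0, 0, 0, 0],
    [13, 0, 0, 0, 0, 0, 0],
    [15, 0, 0, 0, 0, 0, 0],
    [16.2, 0, 0, 0, 0, 0, 0],
    [16.6, 0, 0, 0, 0, 0, 0],
    [16.75, 0, 0, 0, 0, 0, 0],
    [16.85, 0, 0, 0, 0, 0, 0],
    [16.95, 0, 0, 0, 0, 0, 0],
    [17.0, 0, 0, 0, 0, 0, 0],
    [17.05, 0, 0, 0, 0, 0, 0],
    [17.1, 0, 0, 0, 0, 0, 0],
    [17.15, 0, 0, 0, 0, 0, 0],
    [17.15, 0, 0, 0, 0, 0, 0]
  ]
}}

```text
time_s: 18.3
tool_pos: [0.3856, -0.3255, 0.1268]
eef_rot: [[0.0, 0.969, -0.246], [-0.001, -0.246, -0.969], [-1.0, 0.001, 0.001]]
force: [-0.7, -0.1, 1.2]
width: 0.0266
```

Emit:
{"method": "apply_moves", "body": {
  "moves": [
    [0.05, 0, 0, 0, 0, 0, 0.6],
    [0.05, 0, 0, 0, 0, 0, 0.6],
    [0.05, 0, 0, 0, 0, 0, 0.6],
    [0.05, 0, 0, 0, 0, 0, 0.6],
    [-1, 0, 0, 0, 0, 0, 0.6],
    [-3.5, 0, 0, 0, 0, 0, 0.6],
    [-7, 0, 0, 0, 0, 0, 0.6],
    [-10.5, 0, 0, 0, 0, 0, 0.65],
    [-14, 0.8, -2.5, 0, 0, 0, 0.65],
    [-14.3, 2, -6, 0, 0, 0, 0.85],
    [-14.3, 3.3, -10, 0, 0, 0, 0.85],
    [-14.3, 4.6, -14, 0, 0, 0, 0.85],
    [-14.3, 5.9, -18, 0, 0, 0, 0.85],
    [-14.3, 7.3, -22, 0, 0, 0, 0.85],
    [-14.3, 8.6, -26, 0, 0, 0, 0.85],
    [-14.3, 10, -30, 0, 0, 0, 0.85],
    [-14.3, 11.1, -33, 0, 0, 0, 0.85],
    [-14.3, 11.5, -34.3, 0, 0, 0, 0.85],
    [-14.3, 11.5, -34.3, 0, 0, 0, 0.85],
    [-14.3, 11.5, -34.3, 0, 0, 0, 0.85]
  ]
}}

```text
time_s: 19.97
tool_pos: [0.5814, -0.0208, 0.2696]
eef_rot: [[-0.0, 0.97, -0.245], [-0.0, -0.245, -0.97], [-1.0, -0.0, 0.0]]
force: [0.1, 0.0, -0.6]
width: 0.0726
```

Run:
```python
from h import *
st=status();s=r.grab_frame("scene");f=r.grab_frame("wrist");im=f["frame"];cv2.imwrite("pics/ws.png",np.hstack([s["frame"][100:340,100:420],im[0:480:2,0:640:2]])[:,:,::-1])
hsv=cv2.cvtColor(im,cv2.COLOR_RGB2HSV);red=(((hsv[...,0]<8)|(hsv[...,0]>172))&(hsv[...,1]>120)).astype(np.uint8)
n,l,S,c=cv2.connectedComponentsWithStats(red)
for i in range(1,n):
    if S[i,4]>150: print(S[i],c[i].round(1),mm(wray(f,st,c[i],.051)))
print(go((.5815,-.0208,.03)))
```

```text
t 19.97 tcp [581.4, -20.8, 269.6] yaw -14.17 xz [-2.e-04 -4.e-04 -1.e+00] F [ 0.1  0.  -0.6] w 72.6 j [-0.26  0.06  0.12  1.63 -0.    1.56]
[464 175  29  28 637] [478.1 188.2] [747.1, -46.0]
[ 297  176   43   45 1494] [318.1 198.3] [581.9, -17.6]
[   0  223   33  120 2666] [ 12.4 290.3] [131.9, -26.7]
[23.97, 0.01, -0.14]
```

View pics/ws.png

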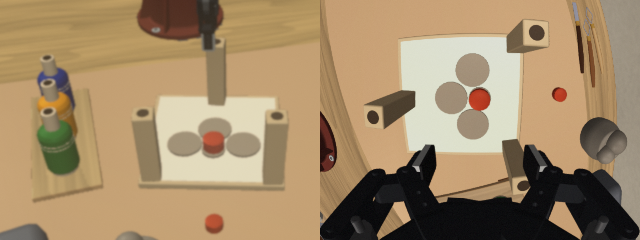

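The cookies are clear and the pot is accessible at wrist (318,198). I'll go down around it.

Emit:
{"method": "apply_moves", "body": {
  "moves": [
    [4, 0, -0.07, 0, 0, 0, 0.85],
    [8, 0, -0.07, 0, 0, 0, 0.85],
    [12, 0, -0.07, 0, 0, 0, 0.85],
    [16, 0, -0.07, 0, 0, 0, 0.85],
    [20, 0, -0.07, 0, 0, 0, 0.85],
    [22.5, 0, -0.07, 0, 0, 0, 0.85],
    [24, 0, -0.07, 0, 0, 0, 0.85],
    [24.65, 0, -0.07, 0, 0, 0, 0.85],
    [24.65, 0, -0.07, 0, 0, 0, 0.85],
    [24.65, 0, -0.07, 0, 0, 0, 0.85],
    [24.65, 0, -0.07, 0, 0, 0, 0.45],
    [24.65, 0, -0.07, 0, 0, 0, 0.45],
    [24.65, 0, -0.07, 0, 0, 0, 0.3],
    [24.65, 0, -0.07, 0, 0, 0, 0.3],
    [24.65, 0, -0.07, 0, 0, 0, 0.3],
    [24.65, 0, -0.07, 0, 0, 0, 0.3]
  ],
  "grip_force": 25
}}

```text
time_s: 21.4
tool_pos: [0.5827, -0.0208, 0.0246]
eef_rot: [[0.002, 0.969, -0.246], [-0.001, -0.246, -0.969], [-1.0, 0.003, 0.001]]
force: [-0.3, -0.3, 6.7]
width: 0.0432
```

Run:
```python
from h import *
st=status();print(go((.5295,.345,.10)));f=r.grab_frame("wrist")
cv2.imwrite("pics/w2.png",f["frame"][:,:,::-1])
```

```text
t 21.4 tcp [582.7, -20.8, 24.6] yaw -14.25 xz [ 0.0023 -0.0012 -1.    ] F [-0.3 -0.3  6.7] w 43.2 j [-0.26  0.12 -0.27  1.18 -0.    1.56]
[-7.6, -14.14, -34.14]
```

View pics/w2.png

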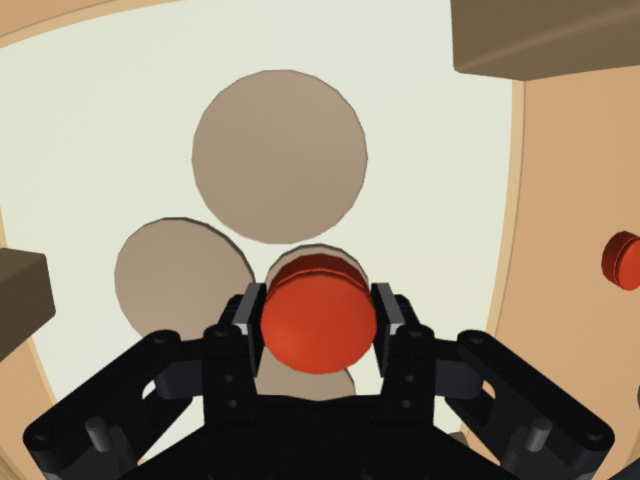

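The pot is between the pads, with its lid centre at (319,322). I'll lift it and compute the offset.

Emit:
{"method": "apply_moves", "body": {
  "moves": [
    [-0.3, 0, 0, 0, 0, 0, 0.3],
    [-1.5, 0, 0, 0, 0, 0, 0.3],
    [-4, 0, 0, 0, 0, 0, 0.3],
    [-7.5, 0, 0, 0, 0, 0, 0.3],
    [-11, 0, 0, 0, 0, 0, 0.3],
    [-15, 0, 0, 0, 0, 0, 0.3],
    [-19, 0, 0, 0, 0, 0, 0.3],
    [-22, 0, 0, 0, 0, 0, 0.3],
    [-22, 0, 0, 0, 0, 0, 0.3],
    [-22, 0, 0, 0, 0, 0, 0.3]
  ]
}}

```text
time_s: 22.28
tool_pos: [0.5827, -0.0206, 0.2459]
eef_rot: [[0.005, 0.969, -0.246], [-0.001, -0.246, -0.969], [-1.0, 0.005, 0.0]]
force: [0.6, -0.8, -2.0]
width: 0.0432
```

Run:
```python
from h import *
st=status();f=r.grab_frame("wrist");im=f["frame"];s2=dict(st)
hsv=cv2.cvtColor(im,cv2.COLOR_RGB2HSV);lid=(((hsv[...,0]<8)|(hsv[...,0]>172))&(hsv[...,1]>120)&(hsv[...,2]>160)).astype(np.uint8)
n,l,S,c=cv2.connectedComponentsWithStats(lid)
for i in range(1,n):
    if S[i,4]>2000:
        x,y,w,h,_=S[i];print(S[i],c[i])
        zt=st["tool_pos"][2]+.0264
        p=wray(f,st,c[i],zt);print(mm(p),"offset tool",(st["eef_rot"].T@(np.r_[p,zt]-st["tool_pos"])*1000).round(1))
print(go((.5295,.345,.2)))
```

```text
t 22.28 tcp [582.7, -20.6, 245.9] yaw -14.25 xz [ 0.0046 -0.0013 -1.    ] F [ 0.6 -0.8 -2. ] w 43.2 j [-0.26  0.05  0.07  1.58 -0.    1.56]
[ 261  276  114   98 8736] [317.9253663  324.51591117]
[582.9, -16.9] offset tool [-26.4  -0.5  -3.6]
[4.34, -14.07, -34.13]
```

Emit:
{"method": "apply_moves", "body": {
  "moves": [
    [0, -0.4, -1, 0, 0, 0, 0.3],
    [0, -1.5, -3.5, 0, 0, 0, 0.3],
    [0, -2.9, -7, 0, 0, 0, 0.3],
    [0, -4.4, -10.5, 0, 0, 0, 0.3],
    [0, -5.8, -14, 0, 0, 0, 0.3],
    [0, -7.3, -17.5, 0, 0, 0, 0.3],
    [0, -8.7, -21, 0, 0, 0, 0.3],
    [0, -10.2, -24.5, 0, 0, 0, 0.3],
    [0, -11.6, -28, 0, 0, 0, 0.3],
    [0, -13, -31.2, 0, 0, 0, 0.3],
    [0, -13.8, -33.2, 0, 0, 0, 0.3],
    [0, -14.1, -33.9, 0, 0, 0, 0.3],
    [3, -14.1, -33.9, 0, 0, 0, 0.3],
    [6.5, -14.1, -33.9, 0, 0, 0, 0.3],
    [10, -14.1, -33.9, 0, 0, 0, 0.3],
    [13, -14.1, -33.9, 0, 0, 0, 0.3],
    [15, -14.1, -33.9, 0, 0, 0, 0.3],
    [15, -14.1, -33.9, 0, 0, 0, 0.3]
  ]
}}

```text
time_s: 23.83
tool_pos: [0.5242, 0.3411, 0.0859]
eef_rot: [[-0.01, 0.969, -0.247], [-0.004, -0.247, -0.969], [-1.0, -0.008, 0.006]]
force: [-1.5, 0.4, -0.5]
width: 0.0435
```

Run:
```python
from h import *
st=status();print(go((.5289,.3426,.0636)));f=r.grab_frame("wrist")
cv2.imwrite("pics/w3.png",f["frame"][:,:,::-1])
```

```text
t 23.83 tcp [524.2, 341.1, 85.9] yaw -14.28 xz [-0.0097 -0.0039 -0.9999] F [-1.5  0.4 -0.5] w 43.5 j [ 0.37  0.22 -0.04  1.32 -0.    2.19]
[2.22, 0.44, -0.28]
```

View pics/w3.png

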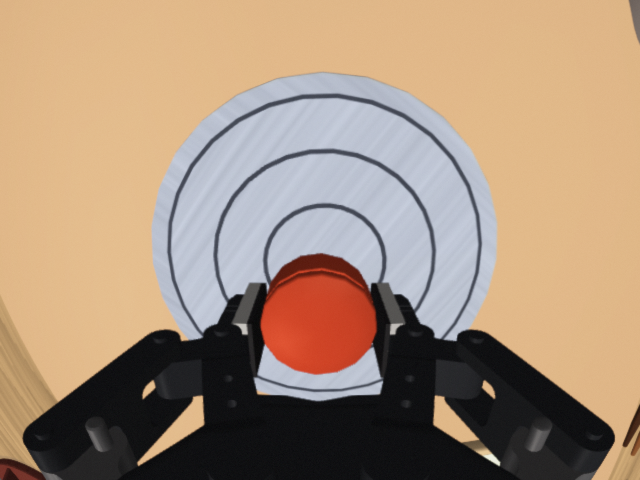

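Run:
```python
from h import *
from scipy.optimize import least_squares
st=status();f=r.grab_frame("wrist");im=f["frame"]
hsv=cv2.cvtColor(im,cv2.COLOR_RGB2HSV);m=((hsv[...,0]>95)&(hsv[...,0]<130)&(hsv[...,1]>10)&(hsv[...,1]<80)&(hsv[...,2]>150)).astype(np.uint8)
c=max(cv2.findContours(m,0,1)[0],key=cv2.contourArea)[:,0,:]
c=c[(c[:,1]<270)];c=c[[(abs(p[0]-324)>110) or p[1]<110 for p in c]]
P=np.array([wray(f,st,p,.06) for p in c])
s=least_squares(lambda q:np.hypot(P[:,0]-q[0],P[:,1]-q[1])-q[2],[.53,.345,.09],loss="soft_l1",f_scale=.001)
print("wheel",mm(s.x),len(P),np.abs(s.fun).mean()*1000)
lid=(((hsv[...,0]<8)|(hsv[...,0]>172))&(hsv[...,1]>120)&(hsv[...,2]>160)).astype(np.uint8)
c=max(cv2.findContours(lid,0,1)[0],key=cv2.contourArea)[:,0,:]
P=np.array([wray(f,st,p,st["tool_pos"][2]+.0264) for p in c])
s2=least_squares(lambda q:np.hypot(P[:,0]-q[0],P[:,1]-q[1])-q[2],[*P.mean(0),.022],loss="soft_l1",f_scale=.001)
print("pot",mm(s2.x),"tcp->",mm(s2.x[:2]-st["tool_pos"][:2]))
d=np.r_[s.x[:2]-s2.x[:2],0];print("shift",(st["eef_rot"].T@d*1000).round(1))
```

```text
t 23.88 tcp [525.7, 341.7, 89.2] yaw -14.27 xz [-0.0062 -0.0026 -1.    ] F [-0.5 -0.1 -0.6] w 43.1 j [ 0.37  0.22 -0.04  1.32 -0.    2.19]
wheel [528.7, 347.8, 77.4] 382 2.030814277066889
pot [525.9, 344.0, 20.5] tcp-> [0.2, 2.3]
shift [-0.   1.8 -4.4]
```

Emit:
{"method": "apply_moves", "body": {
  "moves": [
    [0, 0, 0, 0, 0, 0, 0.3],
    [0, 0, 0, 0, 0, 0, 0.3],
    [0.8, 0, 0, 0, 0, 0, 0.3],
    [1.4, 0, 0, 0, 0, 0, 0.3],
    [1.4, 0, 0, 0, 0, 0, 0.3],
    [1.4, 0, 0, 0, 0, 0, 0.3]
  ]
}}

```text
time_s: 24.43
tool_pos: [0.528, 0.3427, 0.0781]
eef_rot: [[-0.001, 0.969, -0.246], [-0.0, -0.246, -0.969], [-1.0, -0.001, 0.001]]
force: [-0.2, 0.1, -1.2]
width: 0.0433
```

Run:
```python
from h import *
from scipy.optimize import least_squares
st=status();f=r.grab_frame("wrist");im=f["frame"]
print(go((.529,.3427,.0636)))
print(cv2.cvtColor(im,cv2.COLOR_RGB2HSV)[[100,240,240,150],[325,180,480,50]])
g=cv2.cvtColor(im,cv2.COLOR_RGB2HSV)
# rim: scan outward for hue change to bench along rays from ring centre px
o=np.array([324,250.]);P=[]
for a in np.radians(np.arange(-190,11,4)):
    d=np.array([np.cos(a),np.sin(a)])
    for k in range(120,200):
        u,v=(o+k*d).astype(int)
        h=g[v,u]
        if h[0]<30 and h[1]>70: P.append(wray(f,st,(o+k*d),.06));break
P=np.array(P)
s=least_squares(lambda q:np.hypot(P[:,0]-q[0],P[:,1]-q[1])-q[2],[.53,.345,.09],loss="soft_l1",f_scale=.001)
print("wheel",mm(s.x),len(P),np.abs(s.fun).mean()*1000)
```

```text
t 24.43 tcp [528.0, 342.7, 78.1] yaw -14.25 xz [-1.e-03 -5.e-04 -1.e+00] F [-0.2  0.1 -1.2] w 43.3 j [ 0.37  0.22 -0.05  1.3  -0.    2.19]
[1.49, 0.08, -0.01]
[[109  53  82]
 [110  25 214]
 [111  26 210]
 [ 16  99 227]]
wheel [528.5, 347.5, 89.4] 51 0.18549665325425557
```

Emit:
{"method": "apply_moves", "body": {
  "moves": [
    [0.6, 0.02, -0.18, 0, 0, 0, 0.3],
    [1.0, 0.02, -0.18, 0, 0, 0, 0.3],
    [1.2, 0.02, -0.18, 0, 0, 0, 0.3],
    [1.3, 0.02, -0.18, 0, 0, 0, 0.3],
    [1.4, 0.02, -0.18, 0, 0, 0, 0.3],
    [1.45, 0.02, -0.18, 0, 0, 0, 0.3],
    [1.5, 0.02, -0.18, 0, 0, 0, 0.3],
    [1.5, 0.02, -0.18, 0, 0, 0, 0.3]
  ]
}}

```text
time_s: 25.15
tool_pos: [0.5291, 0.3446, 0.0638]
eef_rot: [[0.0, 0.969, -0.246], [-0.0, -0.246, -0.969], [-1.0, 0.0, 0.0]]
force: [-0.1, -1.0, -0.5]
width: 0.0431
```

Emit:
{"method": "apply_moves", "body": {
  "moves": [
    [0.05, 0, 0, 0, 0, 0, 0.3],
    [0.1, 0, 0, 0, 0, 0, 0.3],
    [0.1, 0, 0, 0, 0, 0, 0.3]
  ]
}}

```text
time_s: 25.4
tool_pos: [0.5291, 0.3446, 0.0636]
eef_rot: [[0.001, 0.969, -0.246], [-0.0, -0.246, -0.969], [-1.0, 0.001, -0.0]]
force: [-3.9, -1.8, 4.7]
width: 0.0433
```

Emit:
{"method": "apply_moves", "body": {
  "moves": [
    [0, 0, 0, 0, 0, 0, 0.55],
    [0, 0, 0, 0, 0, 0, 0.55],
    [0, 0, 0, 0, 0, 0, 0.65],
    [0, 0, 0, 0, 0, 0, 0.65],
    [-1, 0, 0, 0, 0, 0, 0.65],
    [-3, 0, 0, 0, 0, 0, 0.65],
    [-6.5, 0, 0, 0, 0, 0, 0.65],
    [-10, 0, 0, 0, 0, 0, 0.65],
    [-14, 0, 0, 0, 0, 0, 0.65],
    [-18, 0, 1, 0, 0, 0, 0.65],
    [-20.7, 0, 4, 0, 0, 0, 0.65],
    [-20.7, 0, 8, 0, 0, 0, 0.65],
    [-20.7, 0, 12, 0, 0, 0, 0.65],
    [-20.7, 0, 16, 0, 0, 0, 0.65],
    [-20.7, 0, 20, 0, 0, 0, 0.65],
    [-20.7, 0, 24, 0, 0, 0, 0.65],
    [-20.7, 0, 28, 0, 0, 0, 0.65],
    [-20.7, 0, 32, 0, 0, 0, 0.65],
    [-20.7, 0, 32, 0, 0, 0, 0.65],
    [-20.7, 0, 32, 0, 0, 0, 0.65]
  ]
}}

```text
time_s: 27.07
tool_pos: [0.4501, 0.0325, 0.2707]
eef_rot: [[0.001, 0.968, -0.25], [-0.0, -0.25, -0.968], [-1.0, 0.002, 0.0]]
force: [0.8, 0.9, -0.1]
width: 0.0555
```

Run:
```python
from h import *
st=status();f=r.grab_frame("top");hsv=cv2.cvtColor(f["frame"],cv2.COLOR_RGB2HSV)
red=(((hsv[...,0]<8)|(hsv[...,0]>172))&(hsv[...,1]>120)).astype(np.uint8);red[:230]=0;red[330:]=0;red[:,200:]=0
ys,xs=np.nonzero(red);print(len(xs),"pot",mm(ray(f,(xs.mean(),ys.mean()),.085)))
cv2.imwrite("pics/t2.png",cv2.resize(f["frame"][220:340,80:210],None,fx=4,fy=4,interpolation=2)[:,:,::-1])
for n,p in dict(green=(.5656,-.3155),ochre=(.4757,-.32),blue=(.3856,-.3255)).items(): print(n,go((*p,.27)))
```

```text
t 27.07 tcp [450.1, 32.5, 270.7] yaw -14.51 xz [ 1.5e-03 -4.0e-04 -1.0e+00] F [ 0.8  0.9 -0.1] w 55.5 j [-0.22 -0.34 -0.24  1.67 -0.    1.6 ]
414 pot [530.0, 342.4]
green [0.08, 19.85, 30.97]
ochre [0.07, 11.25, 33.64]
blue [0.06, 2.66, 36.41]
```

View pics/t2.png

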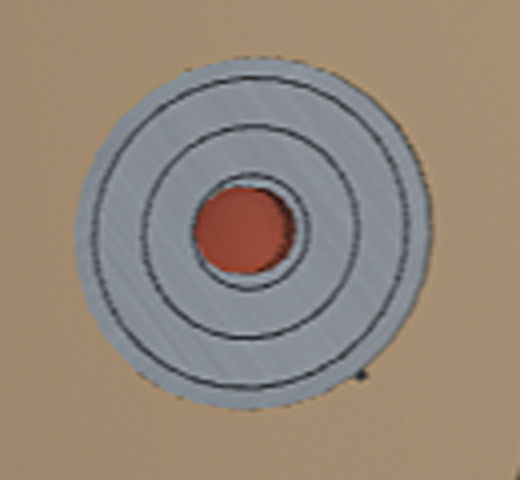

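Run:
```python
from h import *
f=r.grab_frame("top");
for n,(u,v,z) in dict(lidL=(195,231,.09),lidR=(285,231,.09),lidc=(241,230,.09),base_bottom=(295,231,.06),ring1=(250.5,232,.06),ring2=(249.5,232,.06),ring3=(250.5,231.5,.06),rimL=(77,232,.06),rimR=(432,232,.06)).items(): print(n,mm(ray(f,(u/4+80-.375,v/4+220-.375),z)))
hsv=cv2.cvtColor(f["frame"],cv2.COLOR_RGB2HSV);print(hsv[277,124:160].tolist())
```

```text
lidL [529.2, 365.1]
lidR [529.7, 321.0]
lidc [529.9, 342.6]
base_bottom [530.2, 325.1]
ring1 [529.4, 347.5]
ring2 [529.4, 348.0]
ring3 [529.6, 347.5]
rimL [528.3, 435.0]
rimR [530.5, 255.6]
[[106, 22, 148], [105, 24, 148], [104, 25, 153], [103, 35, 131], [179, 58, 88], [6, 167, 124], [5, 164, 137], [5, 162, 137], [5, 163, 138], [5, 160, 139], [5, 160, 140], [5, 159, 143], [5, 158, 144], [5, 158, 145], [5, 155, 146], [6, 159, 146], [5, 156, 147], [5, 156, 149], [5, 154, 149], [5, 156, 149], [5, 155, 150], [5, 153, 152], [5, 154, 152], [5, 156, 149], [5, 155, 148], [5, 161, 150], [5, 159, 135], [5, 146, 91], [5, 151, 76], [5, 137, 84], [150, 11, 117], [106, 29, 150], [111, 26, 100], [105, 24, 108], [106, 22, 151], [106, 22, 148]]
```

Run:
```python
from h import *
s=r.grab_frame("scene");f=s["frame"]
hsv=cv2.cvtColor(f,cv2.COLOR_RGB2HSV);red=(((hsv[...,0]<10)|(hsv[...,0]>172))&(hsv[...,1]>120)).astype(np.uint8)
n,l,S,c=cv2.connectedComponentsWithStats(red)
for i in range(1,n):
    if S[i,4]>60: print(S[i],c[i])
pr=proj
for q in [(.529,.345),(.529,.348),(.529,.342)]:
    print(q,pr(s,np.array([*q,.09])).round(1),pr(s,np.array([*q,.075])).round(1),"ctr .06",pr(s,np.array([*q,.06])).round(1))
cv2.imwrite("pics/s3.png",cv2.resize(f[140:240,420:530],None,fx=5,fy=5,interpolation=2)[:,:,::-1])
```

```text
[ 238    0   66   52 3001] [271.44885038  23.71276241]
[344   0   7  37 158] [347.66455696  16.48734177]
[ 357    0   48   40 1771] [379.94240542  18.84528515]
[ 238   52   84   87 5019] [278.84737996  97.05797968]
[466 177  21  19 320] [475.665625 186.075   ]
[305 314  18  19 260] [313.62692308 323.05384615]
(0.529, 0.345) [478.1 181.1] [476.8 186.8] ctr .06 [475.5 192.5]
(0.529, 0.348) [479.4 180.9] [478.1 186.6] ctr .06 [476.8 192.3]
(0.529, 0.342) [476.8 181.3] [475.5 187. ] ctr .06 [474.2 192.7]
```

View pics/s3.png

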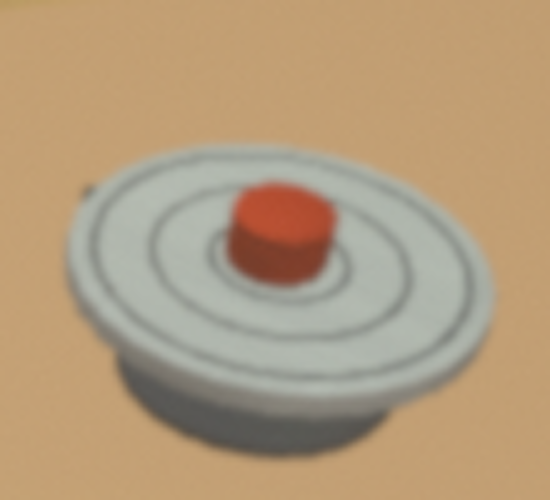

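The scene view shows the pot's base evenly inside the inner ring, with gaps of about 20 px left and 22 px right. It is centred to about 1–2 mm, so I'll leave it. Next I'll bring the bottles back, green first.

Emit:
{"method": "apply_moves", "body": {
  "moves": [
    [0, 2.2, 3.4, 0, 0, 0, 0.65],
    [0, 4.4, 6.8, 0, 0, 0, 0.65],
    [0, 6.6, 10.3, 0, 0, 0, 0.65],
    [0, 8.8, 13.7, 0, 0, 0, 0.65],
    [0, 11, 17.2, 0, 0, 0, 0.65],
    [0, 13.2, 20.6, 0, 0, 0, 0.65],
    [0, 15.4, 24, 0, 0, 0, 0.65],
    [0, 17.6, 27.4, 0, 0, 0, 0.65],
    [0, 19.2, 30, 0, 0, 0, 0.65],
    [0, 19.8, 30.9, 0, 0, 0, 0.65],
    [0, 19.8, 30.9, 0, 0, 0, 0.65],
    [0, 19.8, 30.9, 0, 0, 0, 0.65],
    [0, 19.8, 30.9, 0, 0, 0, 0.65]
  ]
}}

```text
time_s: 28.3
tool_pos: [0.5666, -0.3119, 0.2699]
eef_rot: [[-0.0, 0.97, -0.244], [0.0, -0.244, -0.97], [-1.0, -0.0, -0.0]]
force: [-0.1, 1.1, -0.1]
width: 0.0555
```

Run:
```python
from h import *
st=status();print(go((.5657,-.3155,.125)))
f=r.grab_frame("wrist")
im=f["frame"];cv2.imwrite("pics/w4.png",im[:,:,::-1])
```

```text
t 28.3 tcp [566.6, -311.9, 269.9] yaw -14.13 xz [-1.e-04  4.e-04 -1.e+00] F [-0.1  1.1 -0.1] w 55.5 j [-0.71  0.27  0.35  1.65  0.    1.11]
[14.49, -0.0, 0.38]
```

View pics/w4.png

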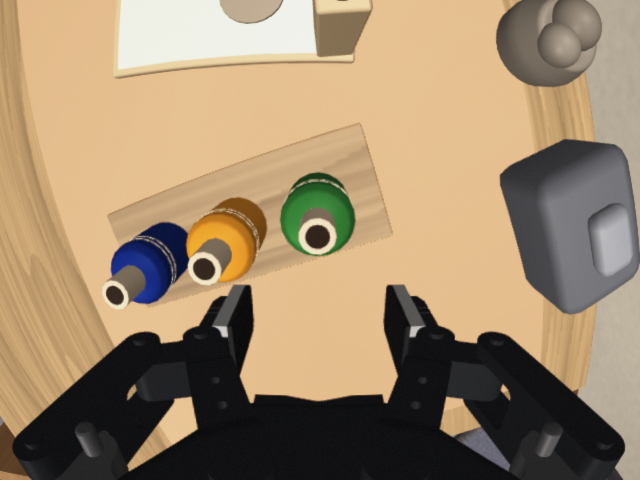

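All three stand on the board, with green's mouth centred between the fingers at (317,237). I'll go down.

Emit:
{"method": "apply_moves", "body": {
  "moves": [
    [3, 0, 0.25, 0, 0, 0, 0.65],
    [7, 0, 0.25, 0, 0, 0, 0.65],
    [10, 0, 0.25, 0, 0, 0, 0.65],
    [12.5, 0, 0.25, 0, 0, 0, 0.65],
    [13.8, 0, 0.25, 0, 0, 0, 0.65],
    [14.5, 0, 0.25, 0, 0, 0, 0.65],
    [14.5, 0, 0.25, 0, 0, 0, 0.65],
    [14.5, 0, 0.25, 0, 0, 0, 0.0],
    [14.5, 0, 0.25, 0, 0, 0, 0.0],
    [14.5, 0, 0.25, 0, 0, 0, 0.0],
    [14.5, 0, 0.25, 0, 0, 0, 0.0],
    [14.5, 0, 0.25, 0, 0, 0, 0.0],
    [14.5, 0, 0.25, 0, 0, 0, 0.0]
  ],
  "grip_force": 40
}}

```text
time_s: 29.43
tool_pos: [0.566, -0.3169, 0.1271]
eef_rot: [[0.002, 0.969, -0.246], [-0.002, -0.246, -0.969], [-1.0, 0.002, 0.001]]
force: [-3.2, 2.0, 7.3]
width: 0.0269
```

Run:
```python
from h import *
st=status();print(go((.551,-.0762,.295)))
```

```text
t 29.43 tcp [566.0, -316.9, 127.1] yaw -14.26 xz [ 0.0018 -0.002  -1.    ] F [-3.2  2.   7.3] w 26.9 j [-0.71  0.25  0.07  1.39 -0.    1.11]
[-16.84, -7.35, -22.93]
```

Emit:
{"method": "apply_moves", "body": {
  "moves": [
    [-0.5, 0, 0, 0, 0, 0, 0],
    [-2, 0, 0, 0, 0, 0, 0],
    [-4.5, 0, 0, 0, 0, 0, 0],
    [-8, 0, 0, 0, 0, 0, 0],
    [-11.5, 0, 0, 0, 0, 0, 0],
    [-15, 0, 0, 0, 0, 0, 0],
    [-17, -0.3, -1, 0, 0, 0, 0],
    [-17, -1.0, -3, 0, 0, 0, 0],
    [-17, -2, -6, 0, 0, 0, 0],
    [-17, -3, -9.5, 0, 0, 0, 0],
    [-17, -4.1, -13, 0, 0, 0, 0],
    [-17, -5.2, -16.5, 0, 0, 0, 0],
    [-17, -6.2, -19.5, 0, 0, 0, 0],
    [-17, -7, -22, 0, 0, 0, 0],
    [-17, -7.3, -23, 0, 0, 0, 0],
    [-17, -7.3, -23, 0, 0, 0, 0],
    [-17, -7.3, -23, 0, 0, 0, 0],
    [-17, -7.3, -23, 0, 0, 0, 0]
  ]
}}

```text
time_s: 30.93
tool_pos: [0.5515, -0.0763, 0.2948]
eef_rot: [[0.0, 0.969, -0.247], [-0.001, -0.247, -0.969], [-1.0, 0.0, 0.001]]
force: [0.2, -0.7, -3.4]
width: 0.0271
```

Run:
```python
from h import *
st=status();print(go((.5512,-.077,.1301)))
```

```text
t 30.93 tcp [551.5, -76.3, 294.8] yaw -14.29 xz [ 0.e+00 -5.e-04 -1.e+00] F [ 0.2 -0.7 -3.4] w 27.1 j [-0.37 -0.    0.1   1.68 -0.    1.45]
[16.47, -0.01, 0.07]
```

Emit:
{"method": "apply_moves", "body": {
  "moves": [
    [3, 0, 0.05, 0, 0, 0, 0],
    [6.5, 0, 0.05, 0, 0, 0, 0],
    [10, 0, 0.05, 0, 0, 0, 0],
    [13, 0, 0.05, 0, 0, 0, 0],
    [14.8, 0, 0.05, 0, 0, 0, 0],
    [15.6, 0, 0.05, 0, 0, 0, 0],
    [16.0, 0, 0.05, 0, 0, 0, 0],
    [16.15, 0, 0.05, 0, 0, 0, 0],
    [16.25, 0, 0.05, 0, 0, 0, 0],
    [16.35, 0, 0.05, 0, 0, 0, 0],
    [16.4, 0, 0.05, 0, 0, 0, 0],
    [16.45, 0, 0.05, 0, 0, 0, 0],
    [16.5, 0, 0.05, 0, 0, 0, 0],
    [16.5, 0, 0.05, 0, 0, 0, 0]
  ]
}}

```text
time_s: 32.1
tool_pos: [0.5515, -0.0759, 0.1302]
eef_rot: [[0.001, 0.969, -0.246], [-0.0, -0.246, -0.969], [-1.0, 0.001, 0.0]]
force: [-0.0, 0.1, -2.0]
width: 0.0268
```

Emit:
{"method": "apply_moves", "body": {
  "moves": [
    [0.05, 0, 0, 0, 0, 0, 0],
    [0.08, 0, 0, 0, 0, 0, 0],
    [0.08, 0, 0, 0, 0, 0, 0.6],
    [0.08, 0, 0, 0, 0, 0, 0.6],
    [0.08, 0, 0, 0, 0, 0, 0.6],
    [0.08, 0, 0, 0, 0, 0, 0.6],
    [-1, 0, 0, 0, 0, 0, 0.6],
    [-3.5, 0, 0, 0, 0, 0, 0.6],
    [-7, 0, 0, 0, 0, 0, 0.6],
    [-10.5, 0, 0, 0, 0, 0, 0.65],
    [-14, -0.2, 3, 0, 0, 0, 0.65],
    [-14, -0.4, 7, 0, 0, 0, 0.65],
    [-14, -0.6, 11, 0, 0, 0, 0.65],
    [-14, -0.8, 15, 0, 0, 0, 0.65],
    [-14, -1, 19, 0, 0, 0, 0.65],
    [-14, -1.2, 23, 0, 0, 0, 0.65],
    [-14, -1.35, 25.5, 0, 0, 0, 0.65],
    [-14, -1.35, 25.5, 0, 0, 0, 0.65],
    [-14, -1.35, 25.5, 0, 0, 0, 0.65],
    [-14, -1.35, 25.5, 0, 0, 0, 0.65]
  ]
}}

```text
time_s: 33.77
tool_pos: [0.4754, -0.3193, 0.2704]
eef_rot: [[0.0, 0.969, -0.246], [-0.0, -0.246, -0.969], [-1.0, 0.0, -0.0]]
force: [0.3, 0.3, 0.3]
width: 0.0557
```

```bash
cat >> h.py <<'E'
def mouth(f,p,z=.161,R=6):
    g=cv2.cvtColor(f["frame"],7).astype(float);u,v=proj(f,np.array([*p,z])).round().astype(int)
    yy,xx=np.mgrid[v-R:v+R+1,u-R:u+R+1];q=g[v-R:v+R+1,u-R:u+R+1];w=np.clip(q.min()+35-q,0,None)*((xx-u)**2+(yy-v)**2<(R-1)**2)
    c=((w*xx).sum()/w.sum(),(w*yy).sum()/w.sum());return np.round(c,1),mm(ray(f,c,z))
E
python3 - <<'E'
from h import *
st=status();print(go((.4757,-.32,.1278)))
f=r.grab_frame("top");s=r.grab_frame("scene")
print("green",mouth(f,(.5517,-.0759)),mouth(s,(.5479,-.0777),R=5),"was 354.4 267.5 / 279.2 186.7")
E
```

```text
t 33.77 tcp [475.4, -319.3, 270.4] yaw -14.26 xz [ 3.e-04 -1.e-04 -1.e+00] F [0.3 0.3 0.3] w 55.7 j [-0.82  0.03  0.09  1.63  0.    1.  ]
[14.26, 0.04, 0.06]
green (array([354. , 267.4]), [551.8, -75.3]) (array([279.5, 186.5]), [547.4, -77.2]) was 354.4 267.5 / 279.2 186.7
```

Green is back within 1 mm of its original spot. Ochre next.

Emit:
{"method": "apply_moves", "body": {
  "moves": [
    [4, 0, 0.03, 0, 0, 0, 0.65],
    [8, 0, 0.03, 0, 0, 0, 0.65],
    [11, 0, 0.03, 0, 0, 0, 0.65],
    [13, 0, 0.03, 0, 0, 0, 0.65],
    [14.2, 0, 0.03, 0, 0, 0, 0.65],
    [14.2, 0, 0.03, 0, 0, 0, 0.65],
    [14.2, 0, 0.03, 0, 0, 0, 0.65],
    [14.2, 0, 0.03, 0, 0, 0, 0.0],
    [14.2, 0, 0.03, 0, 0, 0, 0.0],
    [14.2, 0, 0.03, 0, 0, 0, 0.0],
    [14.2, 0, 0.03, 0, 0, 0, 0.0],
    [14.2, 0, 0.03, 0, 0, 0, 0.0],
    [14.2, 0, 0.03, 0, 0, 0, 0.0]
  ],
  "grip_force": 40
}}

```text
time_s: 34.95
tool_pos: [0.4758, -0.3207, 0.1299]
eef_rot: [[0.002, 0.969, -0.246], [-0.002, -0.246, -0.969], [-1.0, 0.002, 0.002]]
force: [-1.6, 0.7, 5.4]
width: 0.0269
```

Run:
```python
from h import *
st=status();d=np.array([.5814-.4757,.0404+.320,0]);print(go(st["tool_pos"]+d))
```

```text
t 34.95 tcp [475.8, -320.7, 129.9] yaw -14.26 xz [ 0.0016 -0.0022 -1.    ] F [-1.6  0.7  5.4] w 26.9 j [-0.82  0.03 -0.17  1.37 -0.    1.  ]
[-0.06, 1.37, -37.53]
```

Emit:
{"method": "apply_moves", "body": {
  "moves": [
    [-0.5, 0, 0, 0, 0, 0, 0],
    [-2, 0, 0, 0, 0, 0, 0],
    [-4.5, 0, 0, 0, 0, 0, 0],
    [-8, 0, 0, 0, 0, 0, 0],
    [-11.5, 0, 0, 0, 0, 0, 0],
    [-15, 0, 0, 0, 0, 0, 0],
    [-17, 0, -1, 0, 0, 0, 0],
    [-17, 0.1, -4, 0, 0, 0, 0],
    [-17, 0.2, -7.5, 0, 0, 0, 0],
    [-17, 0.4, -11, 0, 0, 0, 0],
    [-17, 0.5, -15, 0, 0, 0, 0],
    [-17, 0.6, -19, 0, 0, 0, 0],
    [-17, 0.8, -23, 0, 0, 0, 0],
    [-17, 0.9, -27, 0, 0, 0, 0],
    [-17, 1.1, -31, 0, 0, 0, 0],
    [-17, 1.2, -34.5, 0, 0, 0, 0],
    [-17, 1.3, -36.8, 0, 0, 0, 0],
    [-17, 1.3, -37.5, 0, 0, 0, 0],
    [-17, 1.3, -37.5, 0, 0, 0, 0],
    [-17, 1.3, -37.5, 0, 0, 0, 0]
  ]
}}

```text
time_s: 36.62
tool_pos: [0.5801, 0.04, 0.2978]
eef_rot: [[-0.0, 0.969, -0.246], [-0.0, -0.246, -0.969], [-1.0, -0.0, 0.001]]
force: [-0.1, 0.2, -3.7]
width: 0.0269
```

Run:
```python
from h import *
st=status();print(go((.581,.0397,.1329)))
```

```text
t 36.62 tcp [580.1, 40.0, 297.8] yaw -14.22 xz [-3.e-04 -5.e-04 -1.e+00] F [-0.1  0.2 -3.7] w 26.9 j [-0.16  0.07  0.19  1.68 -0.    1.66]
[16.49, 0.1, -0.0]
```

Emit:
{"method": "apply_moves", "body": {
  "moves": [
    [3, 0.05, 0, 0, 0, 0, 0],
    [6.5, 0.05, 0, 0, 0, 0, 0],
    [10, 0.05, 0, 0, 0, 0, 0],
    [13, 0.05, 0, 0, 0, 0, 0],
    [14.8, 0.05, 0, 0, 0, 0, 0],
    [15.6, 0.05, 0, 0, 0, 0, 0],
    [16.0, 0.05, 0, 0, 0, 0, 0],
    [16.15, 0.05, 0, 0, 0, 0, 0],
    [16.25, 0.05, 0, 0, 0, 0, 0],
    [16.35, 0.05, 0, 0, 0, 0, 0],
    [16.4, 0.05, 0, 0, 0, 0, 0],
    [16.45, 0.05, 0, 0, 0, 0, 0],
    [16.5, 0.05, 0, 0, 0, 0, 0],
    [16.55, 0.05, 0, 0, 0, 0, 0],
    [16.55, 0.05, 0, 0, 0, 0, 0]
  ]
}}

```text
time_s: 37.87
tool_pos: [0.581, 0.0403, 0.133]
eef_rot: [[0.001, 0.969, -0.246], [-0.0, -0.246, -0.969], [-1.0, 0.001, -0.0]]
force: [-1.2, -0.2, 1.6]
width: 0.0269
```

Emit:
{"method": "apply_moves", "body": {
  "moves": [
    [0, 0, 0, 0, 0, 0, 0.6],
    [0, 0, 0, 0, 0, 0, 0.6],
    [0, 0, 0, 0, 0, 0, 0.6],
    [0, 0, 0, 0, 0, 0, 0.6],
    [-1, 0, 0, 0, 0, 0, 0.6],
    [-3.5, 0, 0, 0, 0, 0, 0.6],
    [-7, 0, 0, 0, 0, 0, 0.6],
    [-10.5, 0, 0, 0, 0, 0, 0.65],
    [-13.8, -0.5, 2, 0, 0, 0, 0.65],
    [-13.8, -1.5, 6, 0, 0, 0, 0.65],
    [-13.8, -2.5, 10, 0, 0, 0, 0.65],
    [-13.8, -3.4, 14, 0, 0, 0, 0.65],
    [-13.8, -4.4, 18, 0, 0, 0, 0.65],
    [-13.8, -5.4, 22, 0, 0, 0, 0.65],
    [-13.8, -6.4, 26, 0, 0, 0, 0.65],
    [-13.8, -7.4, 30, 0, 0, 0, 0.65],
    [-13.8, -8.4, 34, 0, 0, 0, 0.65],
    [-13.8, -9.4, 38, 0, 0, 0, 0.65],
    [-13.8, -9.95, 40.2, 0, 0, 0, 0.65],
    [-13.8, -9.95, 40.2, 0, 0, 0, 0.65]
  ]
}}

```text
time_s: 39.53
tool_pos: [0.383, -0.3286, 0.2707]
eef_rot: [[-0.0, 0.968, -0.251], [-0.001, -0.251, -0.968], [-1.0, -0.0, 0.001]]
force: [0.8, -0.4, 0.4]
width: 0.0553
```

Emit:
{"method": "apply_moves", "body": {
  "moves": [
    [0, 0, 0, 0, 0, 0, 0.65],
    [0, 0, 0, 0, 0, 0, 0.65]
  ]
}}

```text
time_s: 39.7
tool_pos: [0.3854, -0.3246, 0.2709]
eef_rot: [[0.0, 0.969, -0.246], [-0.0, -0.246, -0.969], [-1.0, 0.001, 0.0]]
force: [-0.2, -0.3, 0.6]
width: 0.0558
```

Run:
```python
from h import *
st=status();print(go((.3857,-.3255,.1275)))
f=r.grab_frame("top");s=r.grab_frame("scene")
print("ochre",mouth(f,(.5814,.0405)),mouth(s,(.578,.0387),R=5),"was 292.2 250.8 / 343.3 187.5")
print("green",mouth(f,(.5517,-.0759)))
```

```text
t 39.7 tcp [385.4, -324.6, 270.9] yaw -14.26 xz [ 5.e-04 -3.e-04 -1.e+00] F [-0.2 -0.3  0.6] w 55.8 j [-0.96 -0.18 -0.1   1.64  0.    0.86]
[14.34, 0.04, 0.08]
ochre (array([291.6, 251. ]), [580.9, 41.6]) (array([343.6, 187.3]), [577.5, 39.2]) was 292.2 250.8 / 343.3 187.5
green (array([354. , 267.4]), [551.8, -75.2])
```

Ochre is back within about 1 mm. Blue next.

Emit:
{"method": "apply_moves", "body": {
  "moves": [
    [4, 0, 0.05, 0, 0, 0, 0.65],
    [8, 0, 0.05, 0, 0, 0, 0.65],
    [11, 0, 0.05, 0, 0, 0, 0.65],
    [13, 0, 0.05, 0, 0, 0, 0.65],
    [14.3, 0, 0.05, 0, 0, 0, 0.65],
    [14.3, 0, 0.05, 0, 0, 0, 0.65],
    [14.3, 0, 0.05, 0, 0, 0, 0.65],
    [14.3, 0, 0.05, 0, 0, 0, 0.0],
    [14.3, 0, 0.05, 0, 0, 0, 0.0],
    [14.3, 0, 0.05, 0, 0, 0, 0.0],
    [14.3, 0, 0.05, 0, 0, 0, 0.0],
    [14.3, 0, 0.05, 0, 0, 0, 0.0],
    [14.3, 0, 0.05, 0, 0, 0, 0.0]
  ],
  "grip_force": 40
}}

```text
time_s: 40.88
tool_pos: [0.3856, -0.3263, 0.1292]
eef_rot: [[0.001, 0.969, -0.246], [-0.002, -0.246, -0.969], [-1.0, 0.002, 0.002]]
force: [-1.5, 1.1, 6.9]
width: 0.027
```

Run:
```python
from h import *
st=status();d=np.array([.5223-.3856,-.0082+.3255,0]);print(go(st["tool_pos"]+d),mm(st["tool_pos"]+d))
```

```text
t 40.88 tcp [385.6, -326.3, 129.2] yaw -14.26 xz [ 0.0014 -0.0024 -1.    ] F [-1.5  1.1  6.9] w 27.0 j [-0.96 -0.19 -0.37  1.38 -0.    0.86]
[-0.06, 5.43, -34.12] [522.3, -9.0, 129.2]
```

Emit:
{"method": "apply_moves", "body": {
  "moves": [
    [-0.5, 0, 0, 0, 0, 0, 0],
    [-2, 0, 0, 0, 0, 0, 0],
    [-4.5, 0, 0, 0, 0, 0, 0],
    [-8, 0, 0, 0, 0, 0, 0],
    [-11.5, 0, 0, 0, 0, 0, 0],
    [-15, 0, 0, 0, 0, 0, 0],
    [-17, 0.1, -1, 0, 0, 0, 0],
    [-17, 0.6, -4, 0, 0, 0, 0],
    [-17, 1.2, -7.5, 0, 0, 0, 0],
    [-17, 1.8, -11, 0, 0, 0, 0],
    [-17, 2.4, -15, 0, 0, 0, 0],
    [-17, 3, -19, 0, 0, 0, 0],
    [-17, 3.6, -23, 0, 0, 0, 0],
    [-17, 4.2, -27, 0, 0, 0, 0],
    [-17, 4.8, -31, 0, 0, 0, 0],
    [-17, 5.2, -33.3, 0, 0, 0, 0],
    [-17, 5.4, -34.1, 0, 0, 0, 0],
    [-17, 5.4, -34.1, 0, 0, 0, 0],
    [-17, 5.4, -34.1, 0, 0, 0, 0],
    [-17, 5.4, -34.1, 0, 0, 0, 0]
  ]
}}

```text
time_s: 42.55
tool_pos: [0.5211, -0.0092, 0.2973]
eef_rot: [[-0.0, 0.969, -0.247], [-0.0, -0.247, -0.969], [-1.0, -0.0, 0.001]]
force: [0.3, 0.2, -2.4]
width: 0.0272
```

Run:
```python
from h import *
st=status();print(go((.522,-.009,.1322)))
```

```text
t 42.55 tcp [521.1, -9.2, 297.3] yaw -14.31 xz [-3.e-04 -4.e-04 -1.e+00] F [ 0.3  0.2 -2.4] w 27.2 j [-0.27 -0.11  0.    1.69 -0.    1.55]
[16.51, 0.08, -0.05]
```

Emit:
{"method": "apply_moves", "body": {
  "moves": [
    [3, 0.03, -0.03, 0, 0, 0, 0],
    [6.5, 0.03, -0.03, 0, 0, 0, 0],
    [10, 0.03, -0.03, 0, 0, 0, 0],
    [13, 0.03, -0.03, 0, 0, 0, 0],
    [14.8, 0.03, -0.03, 0, 0, 0, 0],
    [15.6, 0.03, -0.03, 0, 0, 0, 0],
    [16.0, 0.03, -0.03, 0, 0, 0, 0],
    [16.15, 0.03, -0.03, 0, 0, 0, 0],
    [16.25, 0.03, -0.03, 0, 0, 0, 0],
    [16.35, 0.03, -0.03, 0, 0, 0, 0],
    [16.4, 0.03, -0.03, 0, 0, 0, 0],
    [16.45, 0.03, -0.03, 0, 0, 0, 0],
    [16.5, 0.03, -0.03, 0, 0, 0, 0],
    [16.55, 0.03, -0.03, 0, 0, 0, 0],
    [16.55, 0.03, -0.03, 0, 0, 0, 0]
  ]
}}

```text
time_s: 43.8
tool_pos: [0.5221, -0.008, 0.1323]
eef_rot: [[0.001, 0.969, -0.246], [-0.0, -0.246, -0.969], [-1.0, 0.001, 0.0]]
force: [-1.0, 0.2, 1.5]
width: 0.0271
```

Blue is in contact with its cookie. I'll release it and withdraw toward the board side, above everything.

Emit:
{"method": "apply_moves", "body": {
  "moves": [
    [0, 0, 0, 0, 0, 0, 0.6],
    [0, 0, 0, 0, 0, 0, 0.6],
    [0, 0, 0, 0, 0, 0, 0.6],
    [0, 0, 0, 0, 0, 0, 0.6],
    [-1, 0, 0, 0, 0, 0, 0.6],
    [-3.5, 0, 0, 0, 0, 0, 0.6],
    [-7, 0, 0, 0, 0, 0, 0.65],
    [-10.5, 0, 0, 0, 0, 0, 0.65],
    [-13.8, 0, 2, 0, 0, 0, 0.65],
    [-13.8, 0, 6, 0, 0, 0, 0.65],
    [-13.8, 0, 10, 0, 0, 0, 0.65],
    [-13.8, 0, 14, 0, 0, 0, 0.65],
    [-13.8, 0, 18, 0, 0, 0, 0.65],
    [-13.8, 0, 22, 0, 0, 0, 0.65],
    [-13.8, 0, 26, 0, 0, 0, 0.65],
    [-13.8, 0, 30, 0, 0, 0, 0.65],
    [-13.8, 0, 33, 0, 0, 0, 0.65],
    [-13.8, 0, 34, 0, 0, 0, 0.65],
    [-13.8, 0, 34, 0, 0, 0, 0.65],
    [-13.8, 0, 34, 0, 0, 0, 0.65]
  ]
}}

```text
time_s: 45.47
tool_pos: [0.438, -0.3373, 0.2702]
eef_rot: [[0.0, 0.969, -0.247], [0.0, -0.247, -0.969], [-1.0, 0.0, -0.0]]
force: [0.3, 1.2, -0.3]
width: 0.0556
```

Run:
```python
from h import *
st=status();f=r.grab_frame("top");s=r.grab_frame("scene")
print("blue",mouth(f,(.5229,-.0072)),mouth(s,(.5192,-.0088),R=5),"was 317.4 282.5 / 312.2 173.2")
print("green",mouth(f,(.5517,-.0759)),"ochre",mouth(f,(.5814,.0405)))
a=cv2.imread("pics/top0.png")
m=[f["frame"][170:370,90:490,::-1],a[170:370,90:490]]
cv2.imwrite("pics/fin.png",cv2.resize(np.vstack(m),None,fx=1.5,fy=1.5))
```

```text
t 45.47 tcp [438.0, -337.3, 270.2] yaw -14.31 xz [ 1.e-04  3.e-04 -1.e+00] F [ 0.3  1.2 -0.3] w 55.6 j [-0.89 -0.03  0.03  1.63  0.    0.93]
blue (array([316.6, 282.8]), [522.5, -5.7]) (array([312.7, 173. ]), [518.8, -7.8]) was 317.4 282.5 / 312.2 173.2
green (array([354. , 267.4]), [551.9, -75.2]) ochre (array([291.6, 251. ]), [580.9, 41.6])
```

View pics/fin.png

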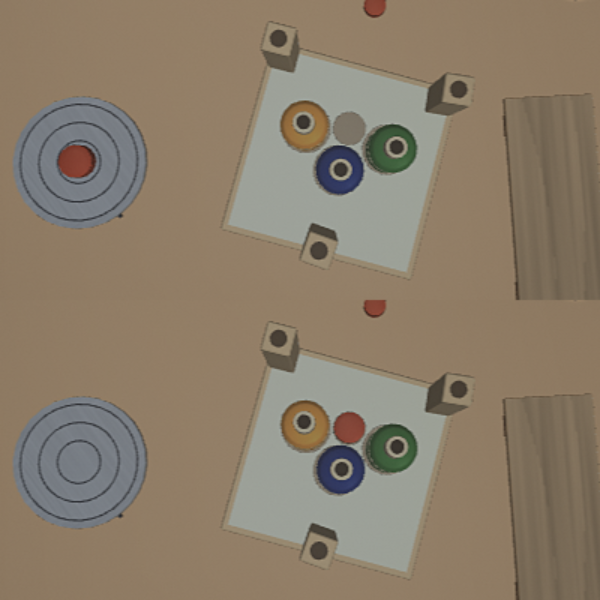

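```bash
python3 -c "
from rig import r
print(r.finish_job())"
```

```text
the job is handed in; nothing more can be done
None
```

The job is done and handed in, finished at about 45 s of the 144 s allowed. I moved green, ochre and blue one by one onto the ware board. Then I set the larger pot on the middle of the banding wheel and put each bottle back upright on its own kiln cookie.

**Bottles:** in the last top view all three stand upright, none touching another. Compared with where they started, their mouths are off by about 0.7 mm (green), 1.2 mm (ochre) and 1.5 mm (blue).

**Posts and look-alike pot:** the posts and the smaller pot look unmoved beside the first picture, and the gripper is well clear of everything.

**Pot:** the checks on its centring disagreed. The wrist camera put it about 0.6 mm off centre, and the scene camera showed an even gap to the inner ring. The top camera, which has to correct for the pot's height, suggested up to about 4–5 mm from the lid but under 1 mm from the base. I judged it centred to 1–2 mm and left it there.

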